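Set the slide lane's eccentric roller and pass the gauge

ROBOT

A 7-joint arm with a two-finger parallel gripper is mounted at the origin on the work surface. World frame = base frame: x ahead of the robot, y to its left, z up, the work surface at z = 0. Lengths are in m, angles in rad, forces in N, time in s.
With the tool pointing down it reaches from about 0.425 to 0.875 m from the base axis. Payload 9.9 kg.
Tool frame: the origin (TCP) lies on the centre line of the jaws, within the pads' length; the fingertips stand 22 mm ahead of it and the grasp point (between the pads) lies 3 mm ahead of it; z points along the fingers, y is the direction in which the jaws open and shut (so a half turn about z gives the same grasp; the last joint's range is limited). The gripper opens to 85 mm and grips with 20 to 120 N. Pads are 22 mm wide; open, the fingers measure 114 mm over their backs; the gripper's body (76 mm by 85 mm) begins 54 mm behind the grasp point. The pads swing forward as they close: fully open they stand 13 mm farther back than shut.
Start: joints at [1.219, 0.576, 0.025, 1.437, -0.015, 1.129, -0.057], TCP at [0.179, -0.651, 0.253] pointing down, gripper open.
Joint ranges: [-2.76, 2.76], [-0.34, 2.15], [-1.52, 1.57], [0.19, 2.46], [-1.09, 4.23], [0.17, 1.99], [-2.82, 2.82]. Speed limits (rad/s): [2.22, 2.22, 3.01, 3.01, 3.14, 3.14, 3.14].

INTERFACE

Orientations are given as a unit quaternion [x, y, z, w].
In Python, from workcell import bot gives the robot as it stands. The module is installed in compiled form; this text tells all that it offers.
- The arm moves only by the shell command python3 -m inch 'ROWS' [OPENING] [FORCE]. ROWS is JSON, a list of rows, each a list of 2 entries, a list of its own where there are three numbers: the shift along the tool's x, y, z each as a share of 40 mm, from -1 to 1, then the turn about the tool's z as a share of 0.15 rad, from -1 to 1. In form: [[[dx, dy, dz], twist], ...]. A call has 1 to 10 rows; each row shifts and turns the pose as measured when the row begins, along the tool's axes as they then stand; what a row does not reach is not made up. A row lasts 1/10 s, in which the tool goes at most 50 mm and 8.59 degrees, less where a joint would pass 70% of its speed; a pose out of reach is approached as far as the arm can. A call with a number of a shift or a turn outside -1 to 1 is refused whole. A call with a gripper value outside its range is refused whole. OPENING is the opening, from -1 (shut) to 1 (fully open), set as the call begins (- or left out, the last holds). The fingers move at their own pace and stop on an object; FORCE is the grip in N (left out, the last holds). Time passes only in rows, so rows that do not move let the fingers close. It gives the time, the measured TCP pose, the force and the opening at its end, in the units of the state.
- bot.get_obs(): the state, without advancing time (a new reading comes with each control period).
- bot.capture(name): name is "side" or "top" or "wrist"; returns the picture (400x640x3 uint8, red, green, blue); there is no depth.
- bot.get_calibration(name): a dict with "vfov" (degrees; the focal length in pixels is half the picture's height over the tangent of half this angle, whatever the lens; pixels are square), "cx", "cy" (the principal point, pixels), "position" and "rotation" of the camera in the world. Camera axes: x right, y down, z forward; pixel columns grow to the right and rows downward; lengths in m; the calibration is good to about 2 mm. The wrist camera is an equidistant fisheye: a pixel r from the principal point sees the ray r / f radians off the axis. A picture is of the moment at which its call begins: read the wrist's pose just before it. get_calibration takes no time and is no camera call; for the wrist camera it gives the pose at the moment of the call.
- bot.close_job(): hands the job in, once; it reports no verdict.
The state is a dict: "time": time; "q": joint angles; "joint_vel": joint speeds; "joint_torque": joint torques, N m; "position": TCP position; "orientation": TCP orientation; "contact_force": force on the tool from outside, world axes, zero at the start; "ft_torque": the same for the moment, N m; "grip_width": finger opening in m.
Only numpy, scipy, OpenCV 4.12 (cv2) and the standard library are available. Lean on these libraries where they do the work, as an engineer would, in place of code of your own. Each camera call takes 0.05 s, during which the arm holds its last target.

TASK

The slide lane's eccentric guide roller is set too tight for the gauge block waiting at the lane's inlet. Turn the roller's bar handle counter-clockwise until its pointer is in line with the black mark on the plate, so that the gauge passes with only a few millimetres of play. Then slide that gauge along the plate, without lifting it, through the gap between roller and fence until its front end meets the stop at the far end of the lane, leaving the roller on its mark.

Things in the scene. Friction and masses are not known exactly. Their poses are not given: they have to be found in the camera images.
- lane: fixed aluminium plate 195 x 256, top at z 12 mm; frame: origin on table under lane's middle, y along lane. Fence inner face x +18, its top 18 above plate. Fixed small rollers dia 30, 22 high, at x -33, y +-90. End stop: cross bar 18 high, face y +115. Black index line at x -47, y +45 to +67. Beyond the fence a wider spare gauge (42 mm) and a wrench lie parked, not for use.
- eccentric (a joint): large white roller (dia 60, 22 high, centre 10 mm off its bolt) turning on an upright bolt at lane x -47, y 0. Rad, counter-clockwise from above; 0 to 2.9; stays put, 0.15 N m to turn. Gap to fence = 35 - 10 cos(angle) mm: 25 at 0 (pointer toward fence), 35 at 1.571 (pointer along lane +y, at the black line). Starts at 0.2 to 0.8. Right: 1.571, good within about 15 degrees.
- handle (a point): top centre of the dark steel bar handle on the eccentric, on the bolt's axis, 68 mm above the table. Bar 56 long, 14 thick, upright sides from 37 to 68 mm above the table, turning with the roller; a small pointed pointer at the foot of one end. Site x runs along the bar to the pointer, z up.
- gauge: loose dark steel block standing in the lane's inlet, 30 wide (lane x) x 60 long (lane y) x 20 high, rounded corners, about 250 g; round upright grip post on its middle, dia 16, from 20 to 62 mm above the underside. Origin: centre of underside, 12 mm above the table. Starts at lane y about -85; against the stop it is at y +85, x 0 to +3.
There are look-alikes about, which are no part of the job. Leave any green look-alike of the gauge alone.

How it is judged:
By the outcome, as a careful person would: the job done as asked, in the order asked, and still so for the second after the job is handed in, with the robot touching nothing.
It also fails if it takes over 50 s, if anything falls off the work surface, if the arm or the gripper's body presses on something with over 40 N, if the wrist force passes 120 N, or if a joint passes its speed limit or range.

## Working session

There is one attempt and no reset: what is moved stays moved. The work goes in short steps, Python scripts to look and compute and a shell command to move; the robot and the scene stay as the last step left them, time stands still between calls to the robot, and variables do not carry over. Pictures are saved under pics/ and viewed, and the job is handed in when it is done.

```bash
mkdir -p pics; cat > h.py <<'E'
import numpy as np, cv2
from workcell import bot
from scipy.spatial.transform import Rotation as R
def snap(cam,name):
    im=bot.capture(cam); cv2.imwrite('pics/'+name+'.png',im[:,:,::-1]); return im
def cal(cam):
    c=bot.get_calibration(cam); return c
def rotm(c):
    r=np.array(c['rotation'],float)
    return R.from_quat(r).as_matrix() if r.size==4 else r.reshape(3,3)
def ray(c,u,v,fish=False):
    f=200/np.tan(np.radians(c['vfov'])/2)
    x,y=u-c['cx'],v-c['cy']
    if fish:
        r=np.hypot(x,y); th=r/f
        d=np.array([np.sin(th)*x/max(r,1e-9),np.sin(th)*y/max(r,1e-9),np.cos(th)])
    else:
        d=np.array([x/f,y/f,1])
    return rotm(c)@d
def hit(c,u,v,z,fish=False):
    d=ray(c,u,v,fish); p=np.array(c['position']); return p+d*(z-p[2])/d[2]
def proj(c,P,fish=False):
    f=200/np.tan(np.radians(c['vfov'])/2)
    p=rotm(c).T@(np.array(P)-np.array(c['position']))
    if fish:
        th=np.arctan2(np.hypot(p[0],p[1]),p[2]); a=np.arctan2(p[1],p[0])
        return np.array([c['cx']+f*th*np.cos(a),c['cy']+f*th*np.sin(a)])
    return np.array([c['cx']+f*p[0]/p[2],c['cy']+f*p[1]/p[2]])
E
python3 - <<'E'
from h import *
np.set_printoptions(precision=4,suppress=True)
for c in ['side','top','wrist']:
    k=cal(c); print(c,k); snap(c,c+'0')
print(bot.get_obs())
E
```

```text
side {'vfov': 42.88815749611118, 'cx': 320.36592680510546, 'cy': 197.06485289989192, 'position': array([ 0.4559, -0.7567,  0.6562]), 'rotation': array([ 0.8961, -0.1094,  0.0559, -0.4265])}
top {'vfov': 56.58392782850905, 'cx': 318.7228320522424, 'cy': 203.88047562767562, 'position': array([ 0.5421, -0.08  ,  0.7099]), 'rotation': array([-0.7003,  0.7095, -0.0646,  0.0453])}
wrist {'vfov': 65.70646984690485, 'cx': 315.9489627291541, 'cy': 199.18626327272855, 'position': array([ 0.2569, -0.6299,  0.3726]), 'rotation': array([ 0.7846, -0.5984, -0.0988,  0.1285])}
{'time': 0.15, 'q': array([ 1.2192,  0.5764,  0.0248,  1.4377, -0.015 ,  1.129 , -0.0565]), 'joint_vel': array([ 0.0014, -0.0019,  0.0009, -0.0015, -0.0013, -0.0015,  0.    ]), 'joint_torque': array([  0.0033, -76.6263,   2.2531, -28.6185,   0.0156,   0.0098,
        -0.    ]), 'position': array([ 0.1786, -0.6506,  0.2526]), 'orientation': array([ 0.991 ,  0.1335, -0.0001, -0.0006]), 'contact_force': array([ 0.1512, -0.0998, -0.1612]), 'ft_torque': array([-0.0271,  0.0109,  0.0069]), 'grip_width': 0.0852718970821906}
```

View pics/top0.png

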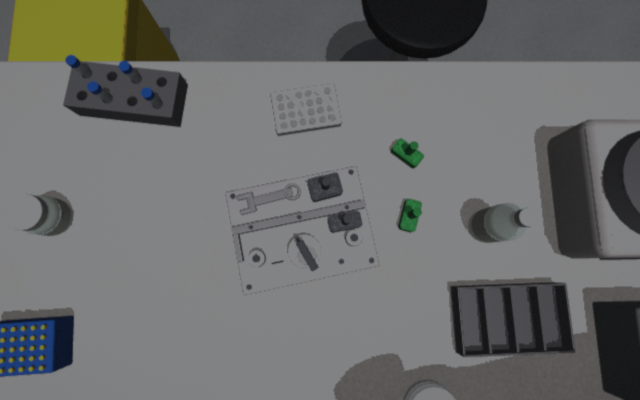

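View pics/side0.png

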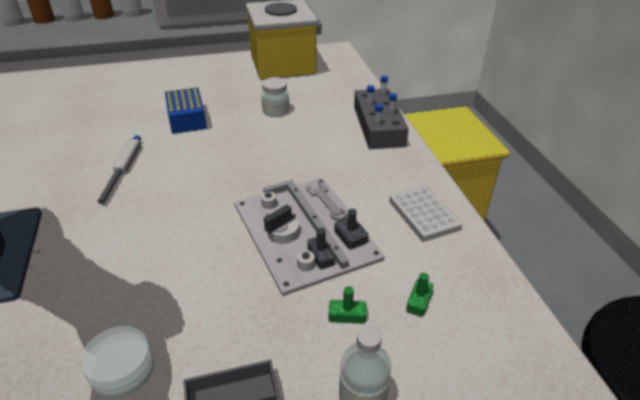

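```bash
python3 - <<'E'
from h import *
im=cv2.imread('pics/top0.png')
cv2.imwrite('pics/topc.png',cv2.resize(im[155:305,215:390],None,fx=4.4,fy=4,interpolation=cv2.INTER_CUBIC)[:, :])
c=cal('top')
for u,v in [(320,200),(400,200),(320,100)]: print(hit(c,u,v,0.012))
E
```

```text
[ 0.6589272  -0.10244621  0.012     ]
[ 0.65728754 -0.2557973   0.012     ]
[ 0.86061894 -0.10559614  0.012     ]
```

View pics/topc.png

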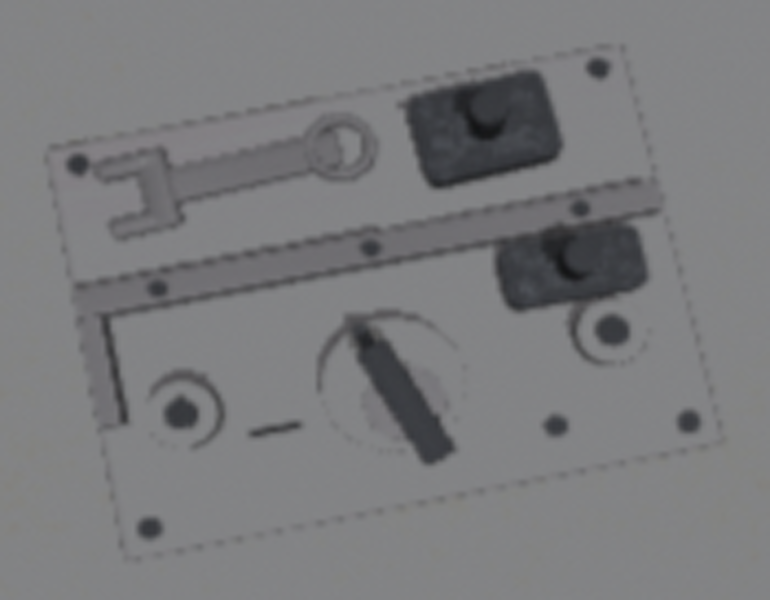

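View pics/wrist0.png

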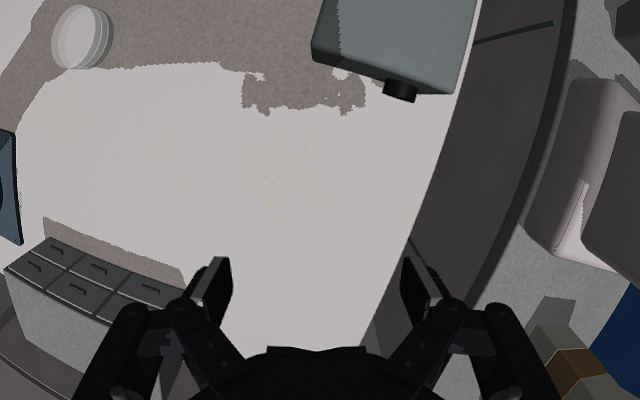

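```bash
cat > lane.py <<'E'
from h import *
def fit(L,W):
    L=np.array(L);W=np.array(W)[:,:2]
    lc,wc=L.mean(0),W.mean(0); H=(L-lc).T@(W-wc)
    a=np.arctan2(H[0,1]-H[1,0],H[0,0]+H[1,1]); M=np.array([[np.cos(a),-np.sin(a)],[np.sin(a),np.cos(a)]])
    t=wc-M@lc; return a,t,(L@M.T+t-W)
E
python3 - <<'E'
from lane import *
c=cal('top')
px=lambda u,v:((u+.5)/4.4-.5+215,(v+.5)/4-.5+155)
pts=[((97.5,128),(48,148)),((97.5,-128),(622,45)),((-97.5,-128),(722,440)),((-97.5,128),(130,558))]
W=[hit(c,*px(*p),.012) for _,p in pts]
a,t,r=fit([np.array(l)/1000 for l,_ in pts],W); print(a,t,r*1000)
M=np.array([[np.cos(a),-np.sin(a)],[np.sin(a),np.cos(a)]])
w2l=lambda p:(M.T@(p[:2]-t))*1000
for n,p,z in [('handle top c',(405,398),.068),('pointer tip',(350,320),.037),('post top',(577,255),.074),('gauge top c',(572,265),.032),('line a',(250,434),.012),('line b',(300,426),.012),('roller+90',(182,412),.034),('roller-90',(611,330),.034),('spare post',(490,110),.074)]:
    P=hit(c,*px(*p),z); print(n,P,w2l(P))
E
```

```text
0.1937332367489675 [ 0.60611177 -0.06694846] [[ 0.17370019  0.63333855]
 [ 1.19562502 -0.53166251]
 [-0.6833133  -1.43130312]
 [-0.68601191  1.32962708]]
handle top c [ 0.55588485 -0.07633558  0.068     ] [-51.09452819   0.45835988]
pointer tip [ 0.59180626 -0.05393522  0.037     ] [-11.53253373  15.52394331]
post top [ 0.61592512 -0.1444018   0.074     ] [ -5.28183193 -77.89366712]
gauge top c [ 0.61620603 -0.14644212  0.032     ] [ -5.39898683 -79.94990153]
line a [ 0.54153658 -0.01074397  0.012     ] [-52.5464496   67.58528488]
line b [ 0.5448779  -0.03171201  0.012     ] [-53.30447505  46.36622285]
roller+90 [0.5517138  0.01474645 0.034     ] [-37.65210692  90.63948414]
roller-90 [ 0.58605929 -0.16164879  0.034     ] [-37.90939912 -89.06813507]
spare post [ 0.68014765 -0.11140945  0.074     ] [ 64.09105179 -57.88288588]
```

```bash
python3 -m inch '[[[0.4,-0.4,0],0],[[0.8,-0.7,0],0],[[0.8,-0.7,0],0],[[0.8,-0.7,0],0],[[0.8,-0.7,0],0],[[0.8,-0.7,0],0],[[0.8,-0.7,0],0],[[0.8,-0.7,0],0],[[0.8,-0.7,0],0],[[0.8,-0.7,0],0]]'
```

```text
time: 1.15
position: [0.4031, -0.3044, 0.2491]
orientation: [0.992, 0.128, -0.002, -0.001]
contact_force: [1.4, -1.7, 1.1]
grip_width: 0.0855
```

```bash
python3 -m inch '[[[0.8,-0.8,0],0],[[0.8,-0.8,0],0],[[0.8,-0.8,0],0],[[0.8,-0.8,0],0],[[0.7,-0.7,0],0],[[0.2,-0.2,0],0],[[0,0,0],0]]'; python3 - <<'E'
from h import *
c=cal('wrist');im=snap('wrist','w1');snap('top','top1')
np.save('w1.npy',c,allow_pickle=True); print(bot.get_obs()['position'],c)
E
```

```text
time: 1.85
position: [0.5261, -0.0886, 0.2484]
orientation: [0.991, 0.132, -0.002, -0.002]
contact_force: [-0.4, -0.4, 0.7]
grip_width: 0.0854
[ 0.52514802 -0.09091195  0.24839066] {'vfov': 65.70646984690485, 'cx': 315.9489627291541, 'cy': 199.18626327272855, 'position': array([ 0.60497899, -0.06848242,  0.36819596]), 'rotation': array([ 0.78382498, -0.59906663, -0.10129914,  0.12835907])}
```

View pics/w1.png

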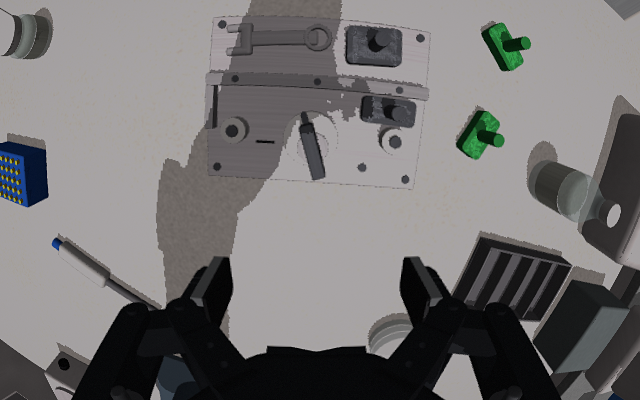

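```bash
python3 - <<'E'
import cv2
im=cv2.imread('pics/w1.png')
cv2.imwrite('pics/w1c.png',cv2.resize(im[10:194,196:440],None,fx=3.25,fy=3.25,interpolation=cv2.INTER_CUBIC))
E
```

```text
(no output)
```

View pics/w1c.png

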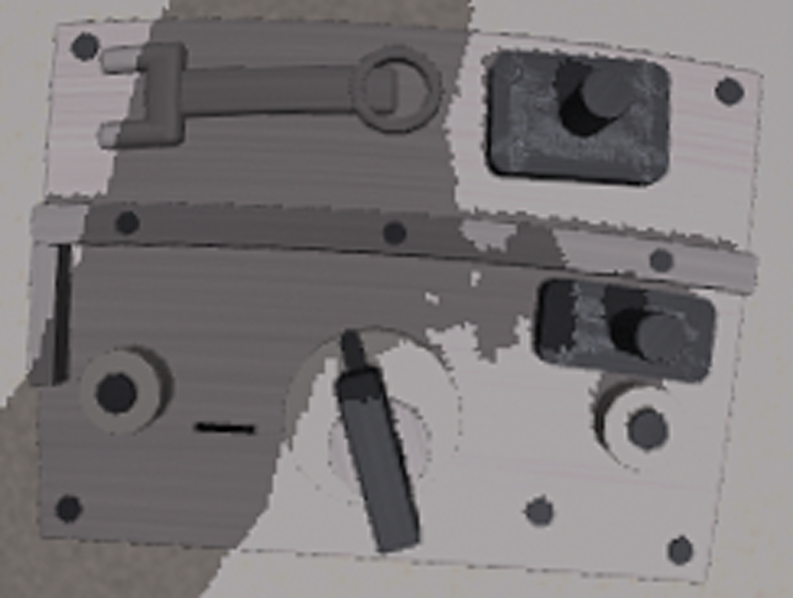

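```bash
python3 - <<'E'
from lane import *
c=np.load('w1.npy',allow_pickle=True).item()
px=lambda u,v:((u+.5)/3.25-.5+196,(v+.5)/3.25-.5+10)
F=True
pts=[((97.5,128),(57,20),12),((97.5,-128),(762,72),12),((-97.5,-128),(705,583),12),((-97.5,128),(40,537),12)]
r2=[((-33,90),(116,393),34),((-33,-90),(648,428),34),((-47,45),(256,429),12),((-47,67),(195,427),12)]
for S in (pts,r2,):
    W=[hit(c,*px(*p),z/1000,F) for _,p,z in S]
    a,t,r=fit([np.array(l)/1000 for l,_,z in S],W); print(a,t,(r*1000).round(1).tolist())
M=np.array([[np.cos(a),-np.sin(a)],[np.sin(a),np.cos(a)]])
w2l=lambda p:(M.T@(p[:2]-t))*1000
for n,p,z in [('bar fence end top',(363,397),.068),('bar far end',(400,548),.068),('mid',(381,473),.068),('tip',(348,333),.037),('post top',(663,338),.074),('fence l',(85,243),.03),('fence r',(755,292),.03),('spare post',(608,95),.074),('fence bolt axis',(394,232),.03)]:
    P=hit(c,*px(*p),z,F); print(n,P,w2l(P))
for p in [(-47,0)]: print('bolt world',M@(np.array(p)/1000)+t)
E
```

```text
0.19294523480195014 [ 0.60262596 -0.06722302] [[-0.1, 0.8], [0.8, -1.0], [-0.3, -0.9], [-0.4, 1.0]]
0.1975790384246529 [ 0.59748039 -0.06811832] [[0.2, -0.7], [-0.0, 0.5], [-0.3, 0.2], [0.1, 0.0]]
bar fence end top [ 0.57014916 -0.06774053  0.068     ] [-26.72533216   5.73545131]
bar far end [ 0.52795391 -0.09070039  0.068     ] [-72.60658784  -8.49495365]
mid [ 0.5491482  -0.07894208  0.068     ] [-49.51652646  -1.12576433]
tip [ 0.58579635 -0.05748324  0.037     ] [-9.36909651 12.72170016]
post top [ 0.61272076 -0.14812519  0.074     ] [ -0.76117067 -81.44193129]
fence l [0.59491925 0.03803526 0.03      ] [ 18.32622314 104.59107345]
fence r [ 0.63986603 -0.1869812   0.03      ] [  18.22870777 -124.87049267]
spare post [ 0.67754722 -0.11214707  0.074     ] [ 69.86643999 -58.88896251]
fence bolt axis [ 0.62211686 -0.06311405  0.03      ] [25.13947848  0.07087064]
bolt world [ 0.55139479 -0.07734424]
```

```bash
python3 -m inch '[[[0.7,-0.16,0.3],-0.8],[[0,0,0.8],-0.8],[[0,0,0.8],0],[[0,0,0.8],0],[[0,0,0.5],0],[[0,0,0],0]]' 0.2 40; python3 - <<'E'
from h import *
o=bot.get_obs(); q=o['orientation']; print(o['position'],2*np.arctan2(q[1],q[0]),o['q'],o['grip_width'])
c=cal('wrist');im=snap('wrist','w2')
E
```

```text
time: 2.55
position: [0.5471, -0.0919, 0.1179]
orientation: [0.97, 0.244, -0.002, 0.001]
contact_force: [-0.4, -0.6, 0.6]
grip_width: 0.0515
[ 0.54712397 -0.09191677  0.11792026] 0.49394922652252854 [ 0.18052858  0.56038248 -0.15131592  1.91170004  0.13302998  0.68179422
 -1.12852743] 0.051498258051750144
```

View pics/w2.png

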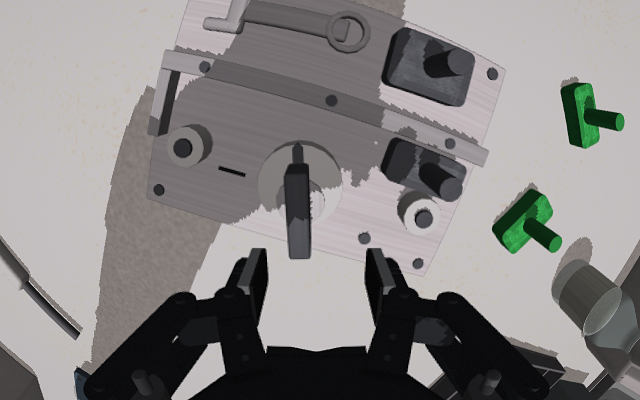

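```bash
python3 -m inch '[[[0.27,-0.27,0],-0.15],[[0,0,0.2],0],[[0,0,0],0]]'; python3 - <<'E'
from h import *
o=bot.get_obs(); q=o['orientation']; print(o['position'],2*np.arctan2(q[1],q[0]),o['contact_force'])
c=cal('wrist');im=snap('wrist','w3')
cv2.imwrite('pics/w3c.png',cv2.resize(im[100:330,190:450,::-1],None,fx=2.5,fy=2.5))
E
```

```text
time: 2.9
position: [0.5537, -0.0785, 0.1139]
orientation: [0.967, 0.255, 0.001, 0.003]
contact_force: [0.6, -0.4, -1.2]
grip_width: 0.051
[ 0.55370122 -0.07852191  0.11394095] 0.5150459580902472 [ 0.57406678 -0.43281658 -1.23085134]
```

View pics/w3c.png

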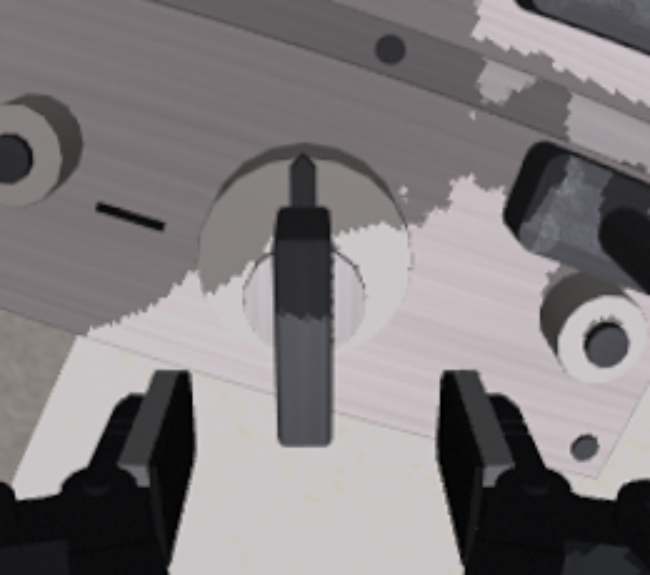

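```bash
python3 -m inch '[[[-0.03,-0.06,0.6],0],[[0,0,0.5],0],[[0,0,0.2],0],[[0,0,0],0]]'; python3 - <<'E'
from h import *
o=bot.get_obs(); q=o['orientation']; print(o['position'],2*np.arctan2(q[1],q[0]),o['contact_force'])
c=cal('wrist');im=snap('wrist','w4')
cv2.imwrite('pics/w4c.png',cv2.resize(im[100:330,190:450,::-1],None,fx=2.5,fy=2.5))
E
```

```text
time: 3.35
position: [0.5546, -0.0767, 0.0641]
orientation: [0.967, 0.255, 0.004, 0.004]
contact_force: [-1.2, 0.1, -0.3]
grip_width: 0.0514
[ 0.55457822 -0.07673658  0.0641143 ] 0.5161472463427196 [-1.23653291  0.10278256 -0.2873955 ]
```

View pics/w4c.png

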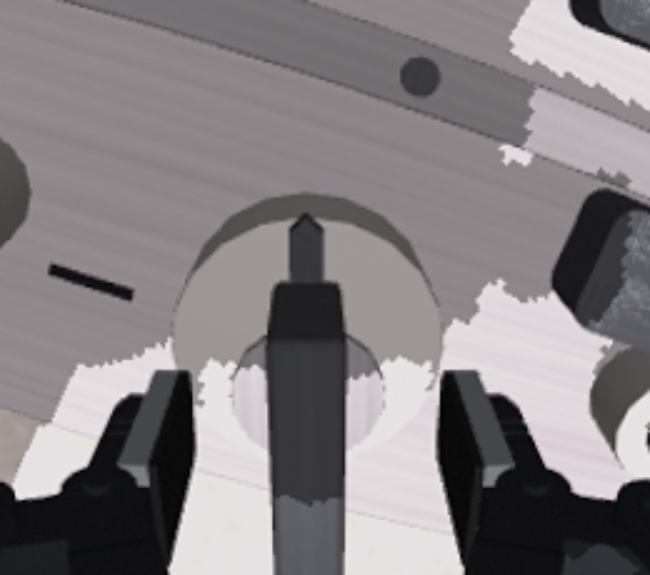

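```bash
python3 -m inch '[[[-0.07,-0.02,0.05],0],[[0,0,0],0],[[0,0,0],0],[[0,0,0],0],[[0,0,0],0],[[0,0,0],0]]' -1 40; python3 - <<'E'
from h import *
o=bot.get_obs(); q=o['orientation']; print(o['position'],2*np.arctan2(q[1],q[0]),o['contact_force'],o['ft_torque'],o['grip_width'])
E
```

```text
time: 4.0
position: [0.5522, -0.0763, 0.0645]
orientation: [0.967, 0.256, 0.006, 0.004]
contact_force: [-0.1, 1.8, -3.3]
grip_width: 0.0134
[ 0.55217906 -0.07631626  0.06453477] 0.5172562293541634 [-0.07357101  1.75380979 -3.34098558] [ 0.38509203 -0.04677277  0.01821534] 0.013353971886276095
```

```bash
python3 -m inch '[[[0,0,0],-0.8],[[0,0,0],-0.8],[[0,0,0],-0.8],[[0,0,0],-0.8],[[0,0,0],0]]'; python3 - <<'E'
from h import *
o=bot.get_obs(); q=o['orientation']; print(o['position'],2*np.arctan2(q[1],q[0]),o['contact_force'],o['ft_torque'],o['q'])
E
```

```text
time: 4.5
position: [0.5523, -0.0764, 0.0646]
orientation: [0.875, 0.485, 0.005, 0.005]
contact_force: [0.7, 3.3, -3.4]
grip_width: 0.0134
[ 0.55229324 -0.07638372  0.0645647 ] 1.0119033993222493 [ 0.66989903  3.29350137 -3.43267575] [0.67147741 0.07555027 0.16339873] [ 0.23260796  0.6449692  -0.27623054  1.95574995  0.31620854  0.56940409
 -0.81583045]
```

```bash
python3 -m inch '[[[0,0,0],-0.8],[[0,0,0],-0.8],[[0,0,0],-0.8],[[0,0,0],-0.8],[[0,0,0],-0.8],[[0,0,0],-0.8],[[0,0,0],0]]'; python3 - <<'E'
from h import *
o=bot.get_obs(); q=o['orientation']; print(o['position'],2*np.arctan2(q[1],q[0]),o['contact_force'],o['ft_torque'],o['grip_width'])
E
```

```text
time: 5.2
position: [0.5525, -0.0765, 0.0646]
orientation: [0.649, 0.761, 0.003, 0.006]
contact_force: [0.7, 1.6, -3.0]
grip_width: 0.013
[ 0.55245591 -0.07646407  0.06458992] 1.7287121480420724 [ 0.74081979  1.62735688 -3.00660043] [0.64393141 0.31614048 0.11637329] 0.012983771165981688
```

```bash
python3 -m inch '[[[0,0,0],-0.27],[[0,0,0],0]]'; python3 -m inch '[[[0,0,0],0],[[0,0,0],0],[[0,0,0],0]]' 0.2; python3 - <<'E'
from h import *
o=bot.get_obs(); q=o['orientation']; print(o['position'],2*np.arctan2(q[1],q[0]),o['contact_force'],o['ft_torque'],o['grip_width'])
E
python3 -m inch '[[[0,0,-0.4],0],[[0,0,-0.8],0],[[0,0,-0.8],0],[[0,0,-0.3],0],[[0,0,0],0]]';  python3 - <<'E'
from h import *
c=cal('wrist'); np.save('w5.npy',c,allow_pickle=True); snap('wrist','w5')
E
```

```text
time: 5.4
position: [0.5524, -0.0765, 0.0646]
orientation: [0.638, 0.77, 0.003, 0.005]
contact_force: [0.5, 1.4, -3.8]
grip_width: 0.0132
time: 5.7
position: [0.553, -0.0774, 0.0653]
orientation: [0.642, 0.767, 0.003, 0.006]
contact_force: [0.2, 0.9, -0.2]
grip_width: 0.0511
[ 0.55296069 -0.07742765  0.06525085] 1.7480464985142126 [ 0.21036611  0.88315517 -0.16227903] [-0.00086384  0.00474453 -0.04956651] 0.05110696940436182
time: 6.2
position: [0.5515, -0.0774, 0.1601]
orientation: [0.644, 0.765, 0.002, 0.006]
contact_force: [0.1, -0.9, -0.8]
grip_width: 0.0511
```

View pics/w5.png

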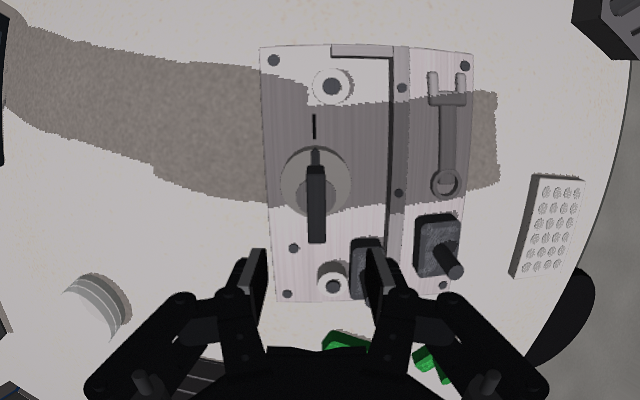

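```bash
python3 -m inch '[[[0,0,0],0.6],[[0,0,0],1],[[0,0,0],1],[[0,0,0],1],[[0,0,0],1],[[0,0,0],1],[[0,0,0],1],[[0,0,0],1],[[0,0,0],1],[[0,0,0],1]]';  python3 -m inch '[[[0,0.4,0],0.8],[[0,0.4,0],0],[[0,0,0],0]]';python3 - <<'E'
from h import *
o=bot.get_obs(); q=o['orientation']; print(o['position'],2*np.arctan2(q[1],q[0]),o['q'])
c=cal('wrist'); np.save('w6.npy',c,allow_pickle=True); im=snap('wrist','w6')
cv2.imwrite('pics/w6c.png',cv2.resize(im[40:260,150:450,::-1],None,fx=2.6,fy=2.6,interpolation=cv2.INTER_CUBIC))
E
```

```text
time: 7.25
position: [0.544, -0.0799, 0.1437]
orientation: [0.989, 0.147, -0.005, 0.003]
contact_force: [0.2, 0.6, 0.2]
grip_width: 0.0516
time: 7.55
position: [0.5496, -0.1119, 0.1396]
orientation: [0.996, 0.086, -0.008, 0.004]
contact_force: [-0.7, -0.4, 0.4]
grip_width: 0.0513
[ 0.54955945 -0.11189736  0.13960995] 0.17165045961672826 [ 0.19138104  0.5411384  -0.12112871  1.86759122  0.10595374  0.75321302
 -1.39011231]
```

View pics/w6c.png

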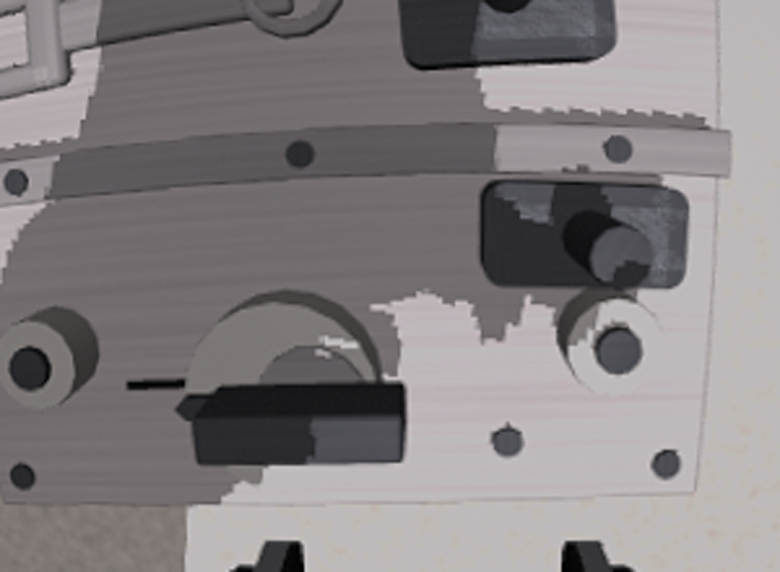

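```bash
cat > l2.py <<'E'
from lane import *
A=0.1976; T=np.array([0.5975,-0.0681]); M=np.array([[np.cos(A),-np.sin(A)],[np.sin(A),np.cos(A)]])
w2l=lambda p:(M.T@(np.array(p)[:2]-T))*1000
l2w=lambda p:M@(np.array(p)/1000)+T
E
python3 - <<'E'
from l2 import *
c=np.load('w6.npy',allow_pickle=True).item()
px=lambda u,v:((u+.5)/2.6-.5+150,(v+.5)/2.6-.5+40)
S=[((-33,90),(30,369),34),((-33,-90),(618,349),34),((-47,45),(185,383),12),((-47,67),(128,385),12),((25,0),(300,153),30)]
W=[hit(c,*px(*p),z/1000,True) for _,p,z in S]
a,t,r=fit([np.array(l)/1000 for l,_,z in S],W); print(a,t,(r*1000).round(1).tolist())
for n,p,z in [('tip',(178,406),.037),('bar L',(197,427),.068),('bar R',(404,424),.068),('bar TL',(197,463),.068),('bar TR',(404,463),.068),('post',(621,256),.074),('g front',(482,240),.032),('g back',(688,236),.032),('g fence side',(580,182),.032),('g roller side',(580,288),.032)]:
    P=hit(c,*px(*p),z,True); print(n,P,w2l(P))
E
```

```text
0.1950712098516167 [ 0.59723937 -0.06765631] [[0.8, -0.7], [0.0, 0.6], [-0.1, -0.8], [-0.3, 0.6], [-0.4, 0.3]]
tip [ 0.54388575 -0.03682973  0.037     ] [-46.43207696  41.18713248]
bar L [ 0.55123534 -0.05088252  0.068     ] [-41.98430096  25.9649581 ]
bar R [ 0.56118911 -0.1038252   0.068     ] [-42.61774956 -27.90157857]
bar TL [ 0.54105624 -0.0515351   0.068     ] [-52.09343219  27.32340163]
bar TR [ 0.55064916 -0.10551392  0.068     ] [-53.2841251  -27.48826968]
post [ 0.61326751 -0.14687291  0.074     ] [-3.74416185e-03 -8.03354579e+01]
g front [ 0.60604571 -0.11772666  0.032     ] [ -1.36312459 -50.33861897]
g back [ 0.61909895 -0.17670331  0.032     ] [  -0.14198483 -110.73018315]
g fence side [ 0.62759153 -0.14189657  0.032     ] [ 15.0184736  -78.26799586]
g roller side [ 0.59760975 -0.14818692  0.032     ] [-15.61477369 -78.55002107]
```

```bash
python3 -m inch '[[[0.72,0.57,0],-0.17],[[0.6,0.5,0],0],[[0.12,0.1,0],0],[[0,0,0],0],[[0,0,0],0]]' -0.3 20;python3 - <<'E'
from l2 import *
o=bot.get_obs(); q=o['orientation']; print(o['position'],w2l(o['position']),2*np.arctan2(q[1],q[0]),o['grip_width'])
c=cal('wrist'); np.save('w7.npy',c,allow_pickle=True); im=snap('wrist','w7'); snap('side','s7')
E
```

```text
time: 8.1
position: [0.6134, -0.1437, 0.136]
orientation: [0.994, 0.105, -0.011, 0.001]
contact_force: [-0.6, 0.1, 0.3]
grip_width: 0.0299
[ 0.61336711 -0.14373007  0.13595461] [  0.71090534 -77.27332311] 0.211080646161839 0.02991335301684031
```

View pics/w7.png

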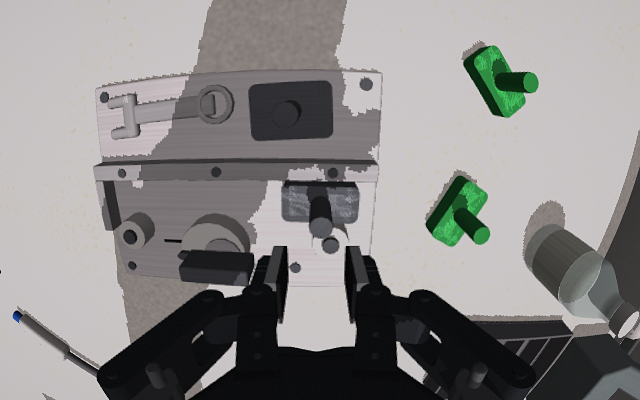

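```bash
python3 -m inch '[[[0,0.08,0.4],0],[[0,0,0.5],0],[[0,0,0],0]]';python3 - <<'E'
from l2 import *
o=bot.get_obs(); q=o['orientation']; print(o['position'],w2l(o['position']),2*np.arctan2(q[1],q[0]),o['grip_width'])
c=cal('wrist'); im=snap('wrist','w8')
cv2.imwrite('pics/w8c.png',cv2.resize(im[150:350,200:440,::-1],None,fx=2.6,fy=2.6,interpolation=cv2.INTER_CUBIC))
E
```

```text
time: 8.5
position: [0.6117, -0.1452, 0.1008]
orientation: [0.994, 0.107, -0.01, 0.001]
contact_force: [-1.0, 0.5, 0.1]
grip_width: 0.0298
[ 0.61172678 -0.14515674  0.1008416 ] [ -1.17758058 -78.35020872] 0.21373142423434588 0.029817263524894732
```

View pics/w8c.png

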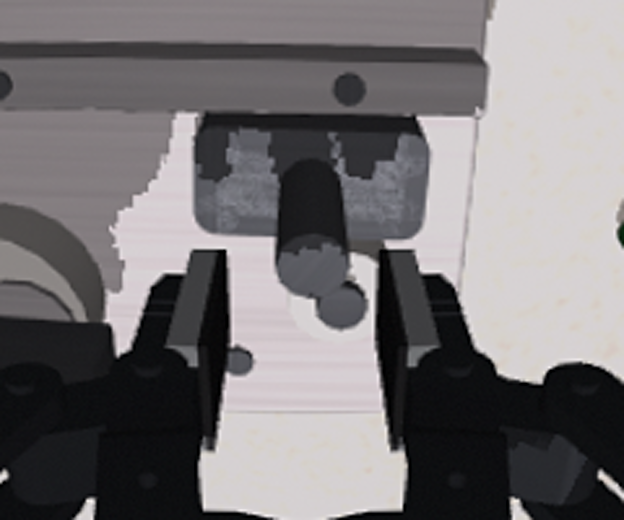

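```bash
python3 -m inch '[[[0.07,0.04,0.4],0.1],[[0,0,0.4],0],[[0,0,0.2],0],[[0,0,0],0]]';python3 - <<'E'
from l2 import *
o=bot.get_obs(); q=o['orientation']; print(o['position'],w2l(o['position']),2*np.arctan2(q[1],q[0]),o['grip_width'],o['contact_force'])
c=cal('wrist'); im=snap('wrist','w9')
cv2.imwrite('pics/w9c.png',cv2.resize(im[150:350,200:440,::-1],None,fx=2.6,fy=2.6,interpolation=cv2.INTER_CUBIC))
E
```

```text
time: 8.95
position: [0.6164, -0.146, 0.0631]
orientation: [0.995, 0.099, -0.007, 0.002]
contact_force: [-0.6, -0.2, -0.1]
grip_width: 0.0299
[ 0.61637658 -0.14597289  0.06314712] [  3.22151154 -80.06331646] 0.19759759566239954 0.02985001748159221 [-0.57402296 -0.23936333 -0.08453365]
```

View pics/w9c.png

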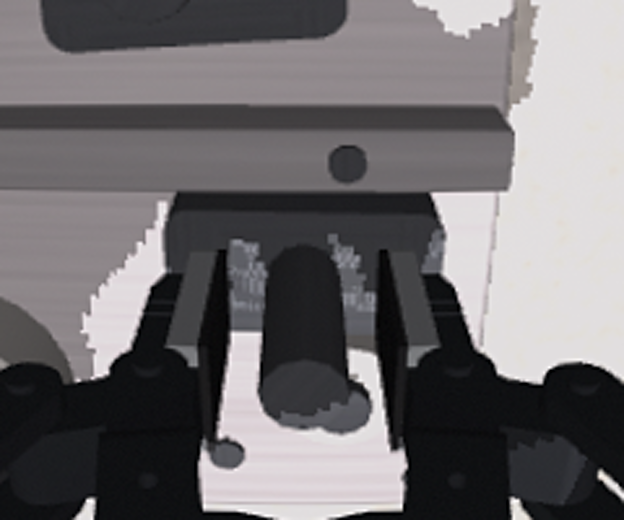

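```bash
python3 -m inch '[[[0,0,0],0],[[0,-0.1,0],0],[[0,-0.2,0],0],[[0,-0.25,0],0],[[0,-0.25,0],0],[[0,0,0],0]]' -0.55;python3 - <<'E'
from l2 import *
o=bot.get_obs(); q=o['orientation']; print(o['position'],w2l(o['position']),2*np.arctan2(q[1],q[0]),o['grip_width'],o['contact_force'])
E
```

```text
time: 9.6
position: [0.611, -0.1118, 0.066]
orientation: [0.995, 0.099, -0.005, 0.002]
contact_force: [-0.5, 1.0, -0.4]
grip_width: 0.0193
[ 0.61101988 -0.11184801  0.06599251] [  4.66833366 -45.5508712 ] 0.1974517387747105 0.01931120468598143 [-0.47011235  0.98418508 -0.43119956]
```

```bash
python3 -m inch '[[[-0.05,-0.25,0.08],0],[[0,-0.25,0],0],[[-0.02,-0.25,0.02],0],[[-0.02,-0.25,0.02],0],[[0,0,0],0]]';python3 - <<'E'
from l2 import *
o=bot.get_obs(); q=o['orientation']; print(o['position'],w2l(o['position']),2*np.arctan2(q[1],q[0]),o['grip_width'],o['contact_force'])
im=snap('wrist','w10'); 
E
```

```text
time: 10.1
position: [0.5988, -0.0698, 0.0611]
orientation: [0.995, 0.099, -0.005, 0.003]
contact_force: [0.8, 0.5, -0.7]
grip_width: 0.0189
[ 0.59881269 -0.06976426  0.06108365] [ 0.96042292 -1.88957236] 0.19809773894719196 0.018949771828064618 [ 0.83975118  0.54964417 -0.66208956]
```

View pics/w10.png

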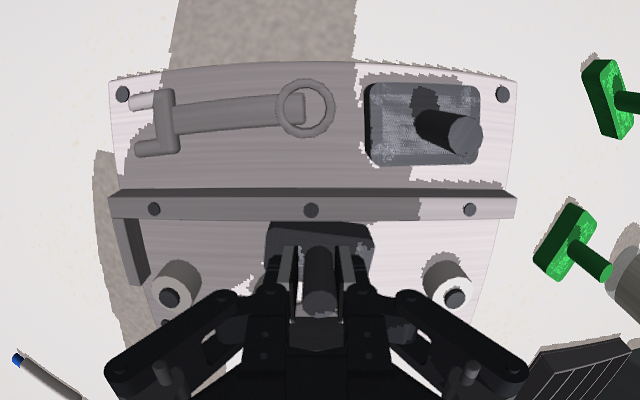

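```bash
python3 -m inch '[[[0.02,-0.25,0],0],[[0,-0.25,0],0],[[0,-0.25,0],0],[[0,-0.25,0],0],[[0,-0.25,0],0],[[0,-0.2,0],0],[[0,0,0],0]]';python3 - <<'E'
from l2 import *
o=bot.get_obs(); q=o['orientation']; print(o['position'],w2l(o['position']),2*np.arctan2(q[1],q[0]),o['grip_width'],o['contact_force'])
E
```

```text
time: 10.85
position: [0.5877, -0.0088, 0.0608]
orientation: [0.995, 0.098, -0.005, 0.003]
contact_force: [-0.7, 0.5, -0.1]
grip_width: 0.0191
[ 0.58774153 -0.00877932  0.0607971 ] [ 2.07705959 60.08207938] 0.19716109740805532 0.01910516217995867 [-0.71118621  0.54599447 -0.13171089]
```

Now the last 25 mm, slowly, watching for the stop.

```bash
python3 -m inch '[[[0,-0.12,0],0],[[0,-0.12,0],0],[[0,-0.12,0],0],[[0,-0.1,0],0],[[0,0,0],0]]';python3 - <<'E'
from l2 import *
o=bot.get_obs(); q=o['orientation']; print(o['position'],w2l(o['position']),2*np.arctan2(q[1],q[0]),o['grip_width'],o['contact_force'])
E
```

```text
time: 11.35
position: [0.5839, 0.0098, 0.0607]
orientation: [0.995, 0.098, -0.005, 0.004]
contact_force: [0.7, 0.4, -0.2]
grip_width: 0.0196
[0.58389144 0.00975362 0.06069809] [ 1.94021026 79.01022346] 0.19601864759642693 0.019557160332007228 [ 0.6569267   0.43502219 -0.24959127]
```

```bash
python3 -m inch '[[[0,-0.06,0],0],[[0,-0.06,0],0],[[0,-0.06,0],0]]';python3 -m inch '[[[0,-0.06,0],0],[[0,-0.06,0],0]]';python3 - <<'E'
from l2 import *
o=bot.get_obs(); q=o['orientation']; print(o['position'],w2l(o['position']),2*np.arctan2(q[1],q[0]),o['grip_width'],o['contact_force'])
snap('wrist','w11')
E
```

```text
time: 11.65
position: [0.5824, 0.0165, 0.0606]
orientation: [0.995, 0.097, -0.005, 0.004]
contact_force: [-0.2, -2.0, 1.0]
grip_width: 0.0194
time: 11.85
position: [0.5817, 0.0187, 0.061]
orientation: [0.995, 0.096, -0.005, 0.005]
contact_force: [0.1, -12.0, 4.6]
grip_width: 0.0194
[0.5817035  0.01868099 0.06096082] [ 1.54744481 88.19339674] 0.19306714407156653 0.019444632796438367 [  0.0649944  -11.95926228   4.61382551]
```

View pics/w11.png

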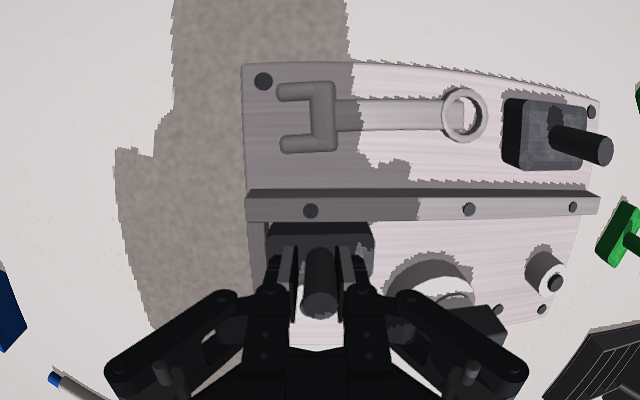

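```bash
python3 -m inch '[[[0,0.08,0],0],[[0,0.06,0],0],[[0,0,0],0]]';python3 - <<'E'
from l2 import *
o=bot.get_obs(); q=o['orientation']; print(o['position'],w2l(o['position']),2*np.arctan2(q[1],q[0]),o['grip_width'],o['contact_force'])
im=snap('wrist','w12'); snap('side','s12')
cv2.imwrite('pics/w12c.png',cv2.resize(im[150:350,200:440,::-1],None,fx=2.6,fy=2.6,interpolation=cv2.INTER_CUBIC))
E
```

```text
time: 12.2
position: [0.5825, 0.0137, 0.061]
orientation: [0.995, 0.096, -0.005, 0.005]
contact_force: [-1.1, -0.3, -0.0]
grip_width: 0.0194
[0.58245589 0.01374977 0.06099281] [ 1.31711133 83.21042272] 0.1932647486981626 0.01936889611779113 [-1.10911085 -0.29203955 -0.03435977]
```

View pics/w12c.png

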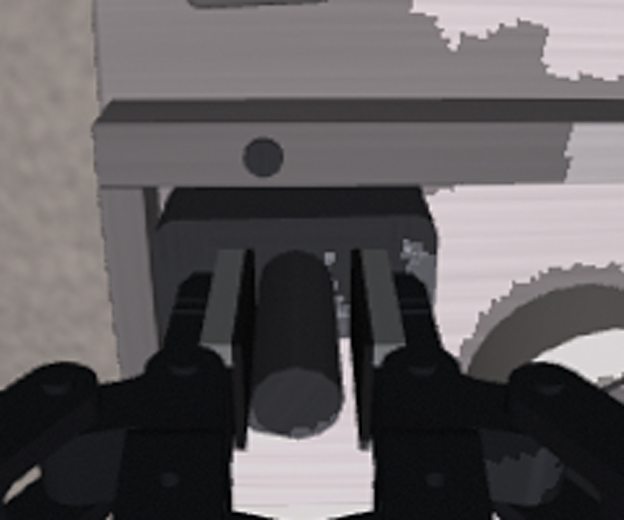

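```bash
python3 -m inch '[[[0,-0.05,0],0],[[0,0,0],0]]' -0.2; python3 -m inch '[[[0,0,-0.3],0],[[0,0,-0.8],0],[[0,0,-0.8],0],[[-0.5,0.2,-0.4],0],[[-0.8,0.2,0],0],[[-0.4,0,0],0],[[0,0,0],0]]';python3 - <<'E'
from l2 import *
o=bot.get_obs(); q=o['orientation']; print(o['position'],w2l(o['position']),o['contact_force'])
c=cal('wrist'); np.save('w13.npy',c,allow_pickle=True); im=snap('wrist','w13'); snap('side','s13'); t=snap('top','t13')
E
```

```text
time: 12.5
position: [0.5819, 0.0166, 0.0608]
orientation: [0.995, 0.097, -0.005, 0.005]
contact_force: [-0.1, -0.3, -0.3]
grip_width: 0.034
time: 13.2
position: [0.518, -0.0108, 0.1622]
orientation: [0.995, 0.098, -0.003, 0.005]
contact_force: [1.0, -0.2, 0.0]
grip_width: 0.0344
[ 0.51802838 -0.01075416  0.16215681] [-66.66720854  71.83151873] [ 1.04507386 -0.23970595  0.03701615]
```

View pics/w13.png

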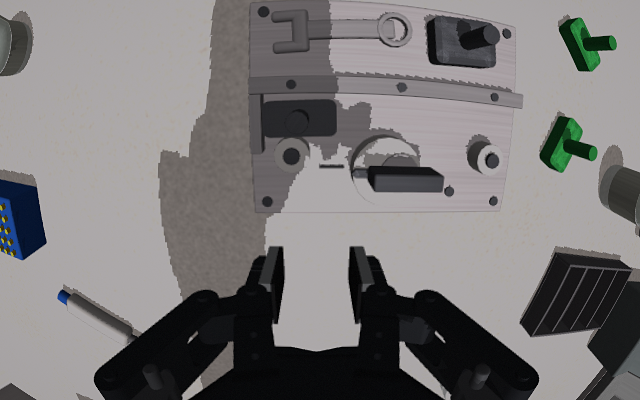

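View pics/s13.png

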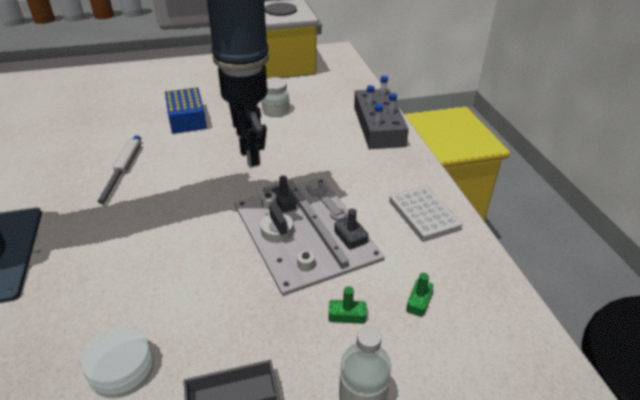

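```bash
python3 - <<'E'
import cv2
im=cv2.imread('pics/w13.png')
cv2.imwrite('pics/w13c.png',cv2.resize(im[70:220,240:450],None,fx=3.8,fy=3.8,interpolation=cv2.INTER_CUBIC))
E
```

```text
(no output)
```

View pics/w13c.png

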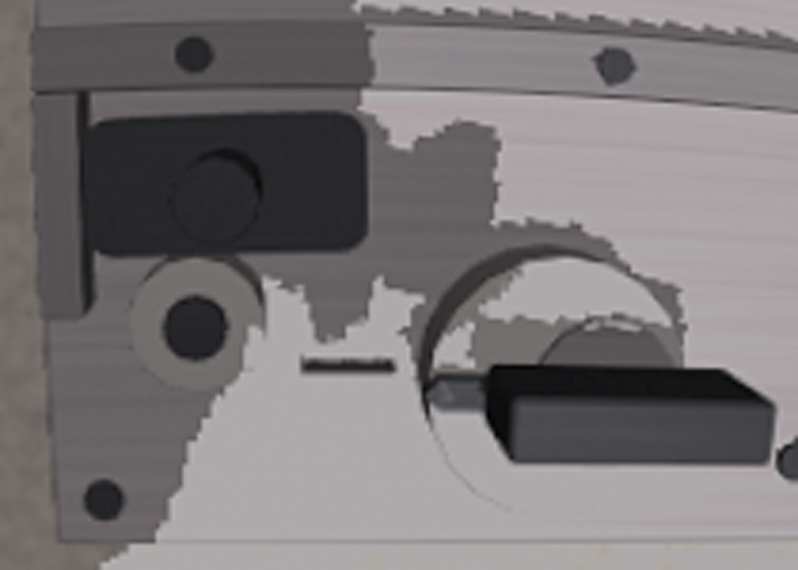

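```bash
python3 - <<'E'
from l2 import *
c=np.load('w13.npy',allow_pickle=True).item()
px=lambda u,v:((u+.5)/3.8-.5+240,(v+.5)/3.8-.5+70)
S=[((-33,90),(196,328),34),((-47,45),(396,366),12),((-47,67),(302,365),12),((25,0),(616,66),30)]
W=[hit(c,*px(*p),z/1000,True) for _,p,z in S]
a,t,r=fit([np.array(l)/1000 for l,_,z in S],W); print(a,t,(r*1000).round(1).tolist())
M2=np.array([[np.cos(a),-np.sin(a)],[np.sin(a),np.cos(a)]]); w2=lambda p:(M2.T@(p[:2]-t))*1000
for n,p,z in [('tip',(425,395),.037),('bar TL',(514,463),.068),('bar TR',(772,463),.068),('bar NL',(512,396),.068),('bar NR',(775,403),.068),('post',(216,198),.074),('g front',(91,185),.032),('g back',(367,180),.032),('g fence side',(230,115),.032),('g fence side L',(130,119),.032),('g fence side R',(330,112),.032),('g roller side',(230,253),.032),('stop face base',(84,280),.012),('stop face top',(80,110),.03),('stop face top',(86,295),.03)]:
    P=hit(c,*px(*p),z,True); print(n,w2(P).round(1))
E
```

```text
0.19494265444081302 [ 0.59760234 -0.0682763 ] [[0.4, -0.1], [-0.2, 0.1], [-0.4, -0.1], [0.2, 0.1]]
tip [-47.5  41. ]
bar TL [-53.   27.1]
bar TR [-52.8 -27.3]
bar NL [-39.6  28.2]
bar NR [-40.2 -26.4]
post [-2.2 83.4]
g front [ -2.3 112.2]
g back [-1.8 53.8]
g fence side [12.  82.6]
g fence side L [ 11.5 103.6]
g fence side R [12.6 61.7]
g roller side [-17.5  82.8]
stop face base [-25.9 117.7]
stop face top [ 13.8 114.5]
stop face top [-26.5 114.4]
```

```bash
python3 -m inch '[[[0.45,-0.15,0.1],0],[[0.4,-0.1,0.3],0],[[0.05,-0.03,0.4],0],[[0,0,0.4],0],[[0,0,0],0]]' -1 20;python3 - <<'E'
from l2 import *
o=bot.get_obs(); q=o['orientation']; print(o['position'],w2l(o['position']),2*np.arctan2(q[1],q[0]),o['contact_force'],o['grip_width'])
im=snap('wrist','w14')
cv2.imwrite('pics/w14c.png',cv2.resize(im[100:350,180:460,::-1],None,fx=2.3,fy=2.3,interpolation=cv2.INTER_CUBIC))
E
```

```text
time: 13.85
position: [0.5602, 0.0114, 0.1112]
orientation: [0.995, 0.1, -0.001, 0.004]
contact_force: [-0.0, -0.3, -0.8]
grip_width: -0.0002
[0.56022435 0.01141804 0.11121796] [-20.93957171  85.28849425] 0.19976188009399787 [-0.01424517 -0.33876545 -0.78108259] -0.00018134213114861034
```

View pics/w14c.png

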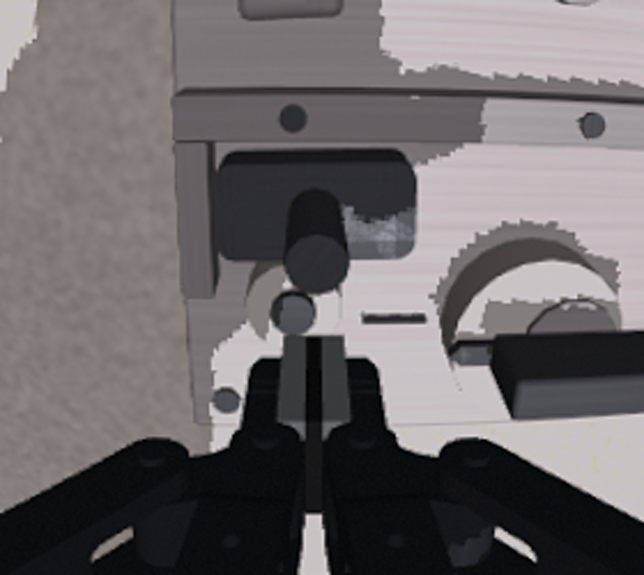

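```bash
python3 -m inch '[[[-0.23,0.05,0],0],[[0,0,0],0],[[0,0,0],0]]'; python3 -m inch '[[[0,0,0.4],0],[[0,0,0.4],0],[[0,0,0.3],0],[[0,0,0],0],[[0,0,0],0]]';python3 - <<'E'
from l2 import *
o=bot.get_obs(); q=o['orientation']; print(o['position'],w2l(o['position']),2*np.arctan2(q[1],q[0]),o['contact_force'],o['grip_width'])
im=snap('wrist','w15')
cv2.imwrite('pics/w15c.png',cv2.resize(im[100:350,180:460,::-1],None,fx=2.3,fy=2.3,interpolation=cv2.INTER_CUBIC))
E
```

```text
time: 14.2
position: [0.5525, 0.0076, 0.1137]
orientation: [0.995, 0.1, 0.001, 0.004]
contact_force: [0.1, 0.8, 1.0]
grip_width: -0.0003
time: 14.7
position: [0.5545, 0.0068, 0.0717]
orientation: [0.995, 0.099, 0.003, 0.004]
contact_force: [-0.1, 0.2, 0.2]
grip_width: -0.0001
[0.55450532 0.00679479 0.07172441] [-27.45494133  81.87794641] 0.19866591650943435 [-0.10326915  0.21719679  0.21993738] -9.761362612469956e-05
```

View pics/w15c.png

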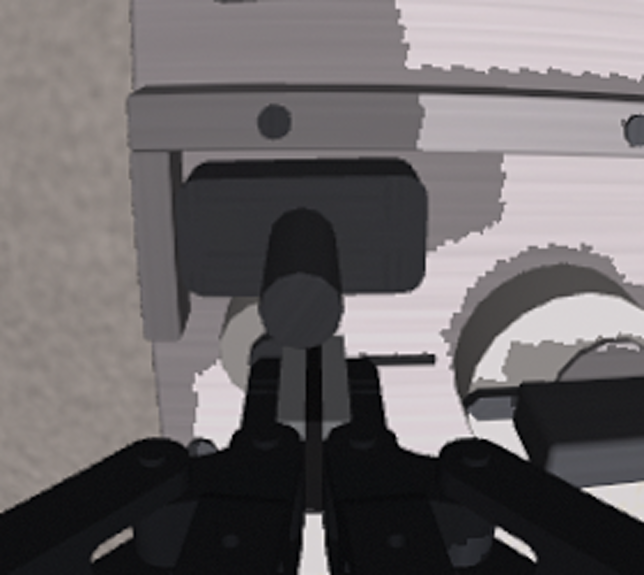

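```bash
python3 -m inch '[[[-0.04,0,0.18],0],[[0,0,0],0]]'; python3 -m inch '[[[0.1,-0.02,0],0],[[0.08,0,0],0],[[0,0,0],0]]';python3 - <<'E'
from l2 import *
o=bot.get_obs(); print(o['position'],w2l(o['position']),o['contact_force'])
E
```

```text
time: 14.95
position: [0.5535, 0.0064, 0.0651]
orientation: [0.995, 0.099, 0.004, 0.004]
contact_force: [0.2, -0.5, 0.2]
grip_width: -0.0
time: 15.25
position: [0.5612, 0.0089, 0.0656]
orientation: [0.995, 0.099, 0.005, 0.004]
contact_force: [-0.1, -0.8, 0.4]
grip_width: 0.0004
[0.56123597 0.00888959 0.06564226] [-20.44401855  82.61064925] [-0.06259982 -0.84770802  0.42622622]
```

```bash
python3 -m inch '[[[0.06,0,0],0],[[0,0,0],0]]'; python3 -m inch '[[[0.05,0,0],0],[[0,0,0],0]]';  python3 -m inch '[[[0.04,0,0],0],[[0,0,0],0]]'; python3 - <<'E'
from l2 import *
o=bot.get_obs(); print(o['position'],w2l(o['position']),o['contact_force'])
im=snap('wrist','w16')
cv2.imwrite('pics/w16c.png',cv2.resize(im[100:350,180:460,::-1],None,fx=2.3,fy=2.3,interpolation=cv2.INTER_CUBIC))
E
```

```text
time: 15.45
position: [0.5635, 0.0094, 0.0657]
orientation: [0.995, 0.099, 0.004, 0.004]
contact_force: [-1.0, -0.4, -0.1]
grip_width: -0.0001
time: 15.65
position: [0.5651, 0.0097, 0.0657]
orientation: [0.995, 0.099, 0.004, 0.004]
contact_force: [-1.0, -0.5, -0.1]
grip_width: 0.0
time: 15.85
position: [0.5667, 0.01, 0.0658]
orientation: [0.995, 0.099, 0.004, 0.004]
contact_force: [-0.9, 0.2, 2.3]
grip_width: -0.0001
[0.56666248 0.01001911 0.0657635 ] [-14.90136489  82.65287428] [-0.86641225  0.23545603  2.25043167]
```

View pics/w16c.png

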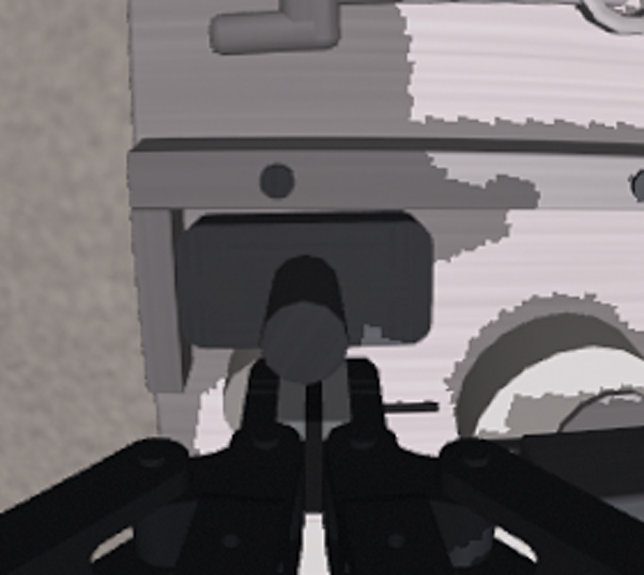

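```bash
python3 -m inch '[[[-0.2,0,0],0],[[0,0,-0.6],0],[[0,0.3,-0.8],0],[[0.3,0.3,0],0],[[0.4,0.2,0],0],[[0,0,0],0],[[0,0,0],0]]'; python3 - <<'E'
from l2 import *
o=bot.get_obs(); print(o['position'],w2l(o['position']),o['contact_force'])
c=cal('wrist'); np.save('w17.npy',c,allow_pickle=True); im=snap('wrist','w17')
cv2.imwrite('pics/w17c.png',cv2.resize(im[80:330,180:460,::-1],None,fx=2.3,fy=2.3,interpolation=cv2.INTER_CUBIC))
E
```

```text
time: 16.6
position: [0.5897, -0.0182, 0.1239]
orientation: [0.995, 0.099, 0.004, 0.004]
contact_force: [-0.6, -0.0, -0.8]
grip_width: -0.0001
[ 0.58968342 -0.01819251  0.12388736] [ 2.13319146 50.47084516] [-0.63035242 -0.04703954 -0.75227147]
```

View pics/w17c.png

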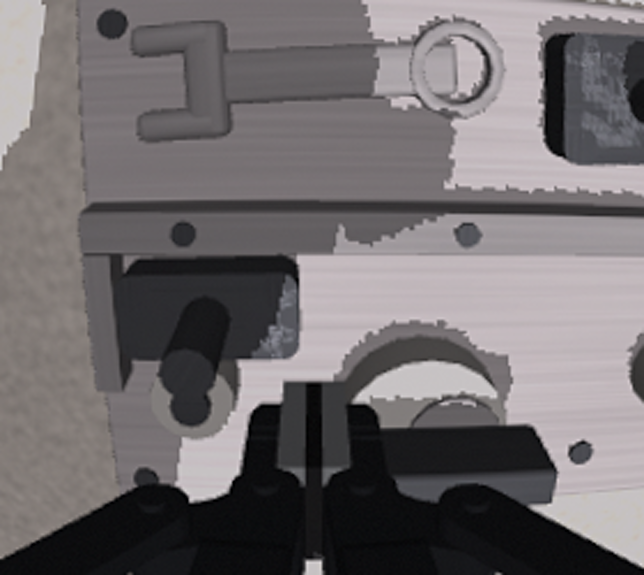

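```bash
python3 -m inch '[[[0,0,0.5],0],[[0,0,0.5],0],[[0,0,0.4],0],[[0,0,0.1],0],[[0,0,0],0],[[0,0,0],0]]'; python3 - <<'E'
from l2 import *
o=bot.get_obs(); print(o['position'],w2l(o['position']),o['contact_force'])
E
```

```text
time: 17.25
position: [0.5862, -0.0165, 0.0623]
orientation: [0.995, 0.101, 0.003, 0.004]
contact_force: [0.4, -0.2, -0.9]
grip_width: 0.0
[ 0.58621682 -0.01649065  0.06225053] [-0.9318416  52.82014103] [ 0.44095235 -0.16074744 -0.87216341]
```

```bash
python3 -m inch '[[[0.09,-0.1,0],0],[[0,-0.05,0],0],[[0,0,0],0],[[0,0,0],0]]'; python3 - <<'E'
from l2 import *
o=bot.get_obs(); print(o['position'],w2l(o['position']),o['contact_force'])
im=snap('wrist','w18')
cv2.imwrite('pics/w18c.png',cv2.resize(im[100:350,180:460,::-1],None,fx=2.3,fy=2.3,interpolation=cv2.INTER_CUBIC))
E
```

```text
time: 17.65
position: [0.5899, -0.0087, 0.0646]
orientation: [0.995, 0.101, 0.004, 0.004]
contact_force: [-0.3, -0.0, 1.0]
grip_width: -0.0004
[ 0.589889   -0.00874298  0.06455111] [ 4.1898768  59.69613367] [-0.32265945 -0.00801673  0.97502135]
```

View pics/w18c.png

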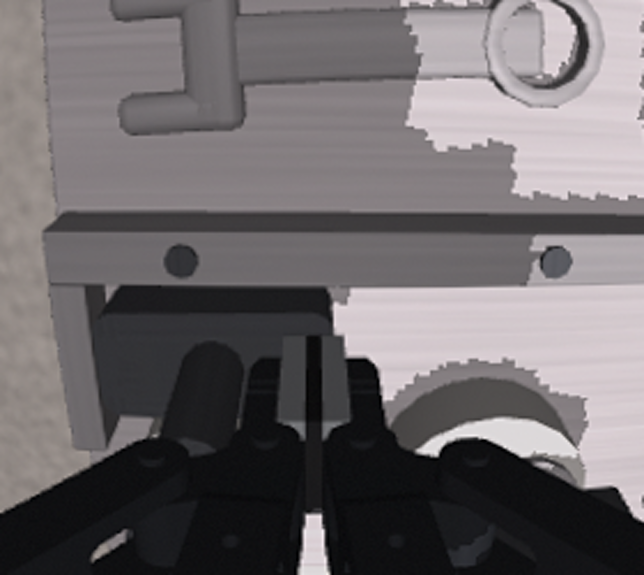

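Block is flush with the fence; the closed fingers stand just behind the post. Small forward nudges now.

```bash
for i in 1; do python3 -m inch '[[[0,-0.05,0],0],[[0,0,0],0]]'; python3 -m inch '[[[0,-0.04,0],0],[[0,0,0],0]]';python3 -m inch '[[[0,-0.03,0],0],[[0,0,0],0]]'; done; python3 - <<'E'
from l2 import *
o=bot.get_obs(); print(o['position'],w2l(o['position']),o['contact_force'])
im=snap('wrist','w19')
cv2.imwrite('pics/w19c.png',cv2.resize(im[100:350,180:460,::-1],None,fx=2.3,fy=2.3,interpolation=cv2.INTER_CUBIC))
E
```

```text
time: 17.9
position: [0.5894, -0.0068, 0.0647]
orientation: [0.995, 0.101, 0.005, 0.004]
contact_force: [0.7, -0.8, -0.2]
grip_width: 0.0002
time: 18.1
position: [0.5892, -0.0056, 0.0647]
orientation: [0.995, 0.101, 0.005, 0.004]
contact_force: [-0.4, -0.2, 0.0]
grip_width: 0.0001
time: 18.3
position: [0.5891, -0.0051, 0.0648]
orientation: [0.995, 0.1, 0.005, 0.004]
contact_force: [1.0, -1.3, -0.2]
grip_width: -0.0
[ 0.58907461 -0.0050684   0.06480998] [ 4.11271165 63.45908783] [ 1.00567772 -1.32946538 -0.2018498 ]
```

View pics/w19c.png

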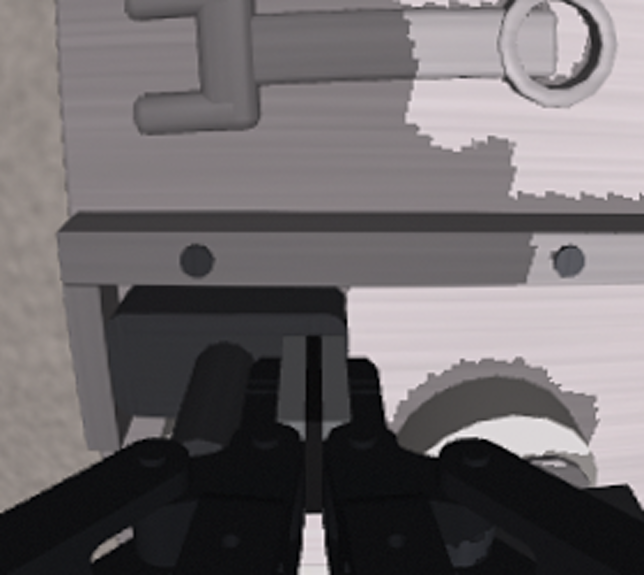

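```bash
python3 -m inch '[[[0,-0.03,0],0],[[0,0,0],0]]'; python3 -m inch '[[[0,-0.03,0],0],[[0,0,0],0]]'
```

```text
time: 18.55
position: [0.5889, -0.0041, 0.0647]
orientation: [0.995, 0.1, 0.005, 0.005]
contact_force: [0.3, -1.0, -1.1]
grip_width: -0.0003
time: 18.75
position: [0.5887, -0.0035, 0.0649]
orientation: [0.995, 0.1, 0.005, 0.005]
contact_force: [0.1, -1.8, -0.4]
grip_width: 0.0
```

```bash
python3 -m inch '[[[0,-0.03,0],0],[[0,0,0],0]]'; python3 -m inch '[[[0,-0.03,0],0],[[0,0,0],0]]'; python3 - <<'E'
from l2 import *
o=bot.get_obs(); print(w2l(o['position']),o['contact_force'])
im=snap('wrist','w20')
cv2.imwrite('pics/w20c.png',cv2.resize(im[100:350,180:460,::-1],None,fx=2.3,fy=2.3,interpolation=cv2.INTER_CUBIC))
E
```

```text
time: 18.95
position: [0.5886, -0.0033, 0.065]
orientation: [0.995, 0.099, 0.005, 0.005]
contact_force: [0.8, -1.2, -0.1]
grip_width: 0.0
time: 19.15
position: [0.5885, -0.0031, 0.0652]
orientation: [0.995, 0.099, 0.005, 0.006]
contact_force: [0.8, -2.0, 0.3]
grip_width: 0.0002
[ 3.91392294 65.46062009] [ 0.80303662 -2.02890293  0.34926691]
```

View pics/w20c.png

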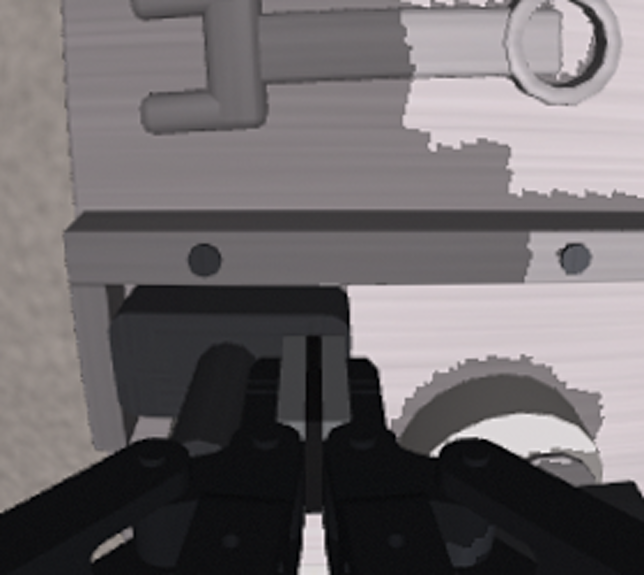

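```bash
python3 -m inch '[[[0,-0.05,0],0],[[0,0,0],0]]'; python3 -m inch '[[[0,0.08,0],0],[[0,0.2,0],0],[[0,0.1,0],0],[[0,0,-0.6],0],[[0,0,-0.8],0],[[-0.8,0,-0.8],0],[[-0.8,0,0],0],[[0,0,0],0],[[0,0,0],0]]'; python3 - <<'E'
from l2 import *
o=bot.get_obs(); print(w2l(o['position']),o['contact_force'])
c=cal('wrist'); np.save('w21.npy',c,allow_pickle=True);im=snap('wrist','w21')
cv2.imwrite('pics/w21c.png',cv2.resize(im[60:230,200:450,::-1],None,fx=3.2,fy=3.2,interpolation=cv2.INTER_CUBIC))
E
```

```text
time: 19.4
position: [0.5885, -0.0029, 0.0655]
orientation: [0.995, 0.098, 0.005, 0.007]
contact_force: [0.8, -2.0, -0.1]
grip_width: 0.0
time: 20.3
position: [0.5258, -0.0283, 0.155]
orientation: [0.995, 0.1, 0.004, 0.004]
contact_force: [0.4, -0.2, -0.2]
grip_width: 0.0006
[-62.46880432  53.12645331] [ 0.39266664 -0.23036097 -0.18033776]
```

View pics/w21c.png

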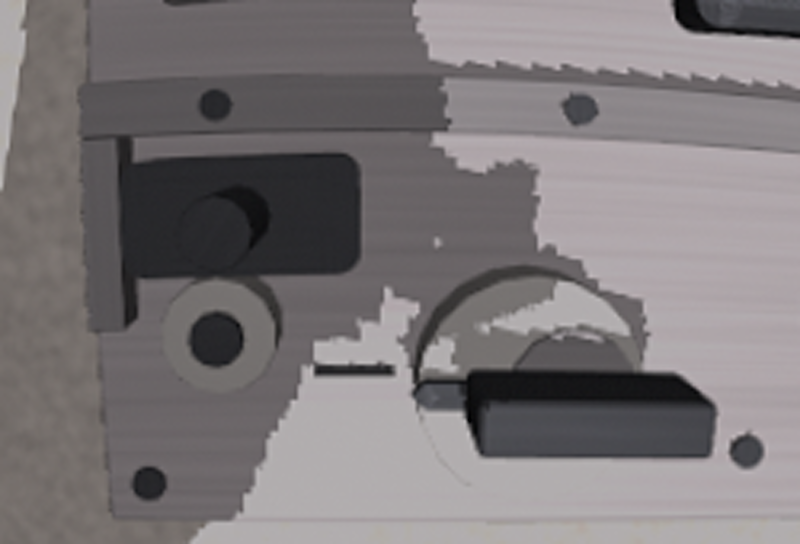

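```bash
python3 - <<'E'
from l2 import *
c=np.load('w21.npy',allow_pickle=True).item()
px=lambda u,v:((u+.5)/3.2-.5+200,(v+.5)/3.2-.5+60)
S=[((-33,90),(217,340),34),((-47,45),(395,370),12),((-47,67),(314,370),12),((25,0),(580,109),30)]
W=[hit(c,*px(*p),z/1000,True) for _,p,z in S]
a,t,r=fit([np.array(l)/1000 for l,_,z in S],W); print(a,t,(r*1000).round(1).tolist())
M2=np.array([[np.cos(a),-np.sin(a)],[np.sin(a),np.cos(a)]]); w2=lambda p:(M2.T@(p[:2]-t))*1000
for n,p,z in [('tip',(415,393),.037),('bar TL',(483,455),.068),('bar TR',(712,456),.068),('post',(216,233),.074),('g back',(360,210),.032),('g fence side L',(160,159),.032),('g fence side R',(340,154),.032),('g roller side L',(160,275),.032),('g roller side R',(335,271),.032),('stop face top',(120,150),.03),('stop face top',(128,315),.03)]:
    P=hit(c,*px(*p),z,True); print(n,w2(P).round(1))
im=cv2.imread('pics/w21.png')[90:170,215:330]
im=np.clip(im.astype(float)*2.2,0,255).astype(np.uint8)
cv2.imwrite('pics/w21d.png',cv2.resize(im,None,fx=6.8,fy=6.8,interpolation=cv2.INTER_CUBIC))
E
```

```text
0.198972048598199 [ 0.5972536  -0.06808055] [[0.4, -0.1], [-0.3, 0.1], [-0.3, -0.1], [0.2, 0.1]]
tip [-46.5  40.6]
bar TL [-52.4  27. ]
bar TR [-52.9 -27. ]
post [-2.4 83.6]
g back [-1.4 54.3]
g fence side L [ 12.3 103.4]
g fence side R [12.5 59.1]
g roller side L [-16.9 104.4]
g roller side R [-16.5  60.5]
stop face top [ 14.9 114. ]
stop face top [-27.3 113.8]
```

View pics/w21d.png

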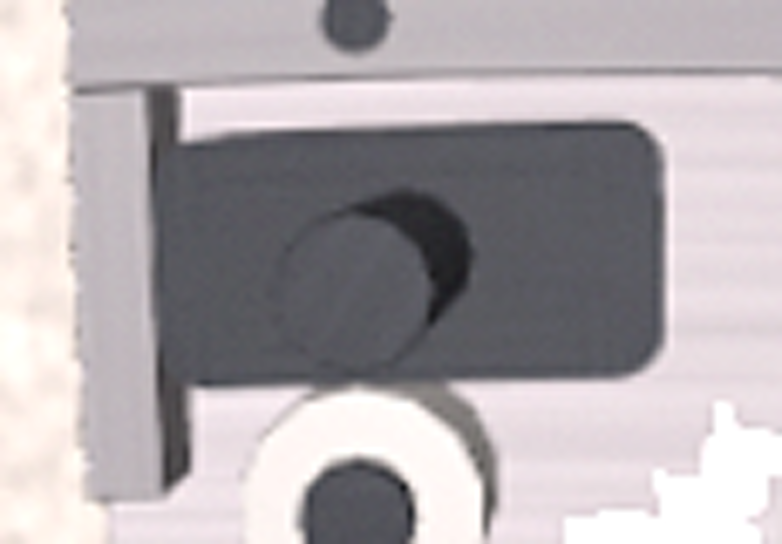

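```bash
python3 - <<'E'
from l2 import *
c=np.load('w17.npy',allow_pickle=True).item()
px=lambda u,v:((u+.5)/2.3-.5+180,(v+.5)/2.3-.5+80)
for n,p,z in [('fb',(183,234),.03),('fb2',(468,234),.03),('fence edge',(200,253),.03),('g fence side L',(150,273),.032),('g fence side R',(280,270),.032),('g roller side R',(285,357),.032),('g back',(298,315),.032),('post',(190,372),.074)]:
    print(n,w2l(hit(c,*px(*p),z,True)).round(1))
im=cv2.imread('pics/w17.png')[180:250,220:330]
im=np.clip(im.astype(float)*2.2,0,255).astype(np.uint8)
cv2.imwrite('pics/w17d.png',cv2.resize(im,None,fx=7,fy=7,interpolation=cv2.INTER_CUBIC))
E
```

```text
fb [25.1 89.9]
fb2 [25.1 -0.1]
fence edge [18.9 84.8]
g fence side L [ 12.9 101. ]
g fence side R [13.8 59.4]
g roller side R [-16.2  58.2]
g back [-1.3 53.8]
post [-1.3 82.4]
```

View pics/w17d.png

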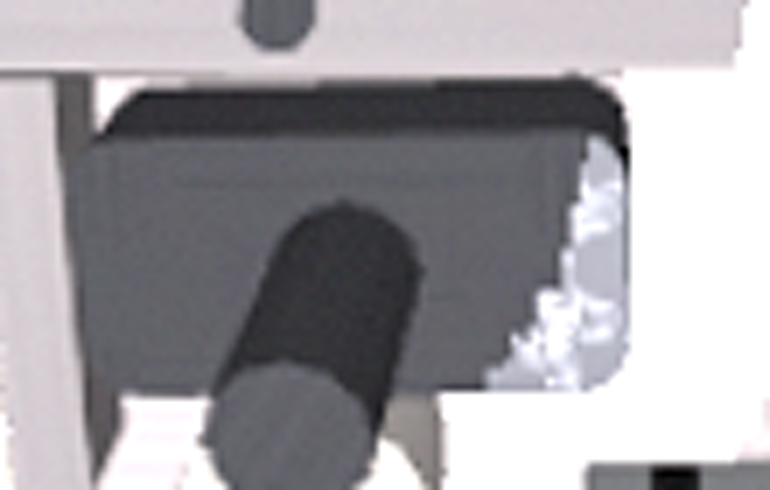

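```bash
python3 -m inch '[[[0.35,-0.4,0],0],[[0.35,-0.35,0],0],[[0,0,0],0],[[0,0,0],0]]'; python3 -m inch '[[[0,0,0.5],0],[[0,0,0.6],0],[[0,0,0.5],0],[[0,0,0.3],0],[[0,0,0],0],[[0,0,0],0]]'; python3 - <<'E'
from l2 import *
o=bot.get_obs(); print(w2l(o['position']),o['position'],o['contact_force'])
E
```

```text
time: 20.75
position: [0.5498, 0.0087, 0.1528]
orientation: [0.995, 0.1, 0.003, 0.004]
contact_force: [0.6, -0.1, 0.3]
grip_width: -0.0001
time: 21.35
position: [0.5512, 0.0066, 0.0737]
orientation: [0.995, 0.1, 0.003, 0.005]
contact_force: [-0.5, 0.3, 0.7]
grip_width: 0.0002
[-30.70352826  82.37308269] [0.55122274 0.00664254 0.07366394] [-0.50815559  0.2920644   0.69145434]
```

```bash
python3 -m inch '[[[0,-0.04,0.28],0],[[0,0,0],0]]'; python3 -m inch '[[[0.15,0,0],0],[[0.12,0,0],0],[[0,0,0],0]]'; python3 - <<'E'
from l2 import *
o=bot.get_obs(); print(w2l(o['position']),o['position'],o['contact_force'])
im=snap('wrist','w22')
cv2.imwrite('pics/w22c.png',cv2.resize(im[150:350,200:440,::-1],None,fx=3,fy=3,interpolation=cv2.INTER_CUBIC))
E
```

```text
time: 21.55
position: [0.5518, 0.0081, 0.063]
orientation: [0.995, 0.1, 0.004, 0.005]
contact_force: [-1.3, 1.2, -0.1]
grip_width: 0.0002
time: 21.85
position: [0.5636, 0.0105, 0.0641]
orientation: [0.995, 0.1, 0.004, 0.005]
contact_force: [-1.1, 0.4, -0.7]
grip_width: -0.0002
[-17.77281866  83.70465141] [0.56364042 0.01048671 0.06405968] [-1.10856586  0.42616575 -0.70863841]
```

View pics/w22c.png

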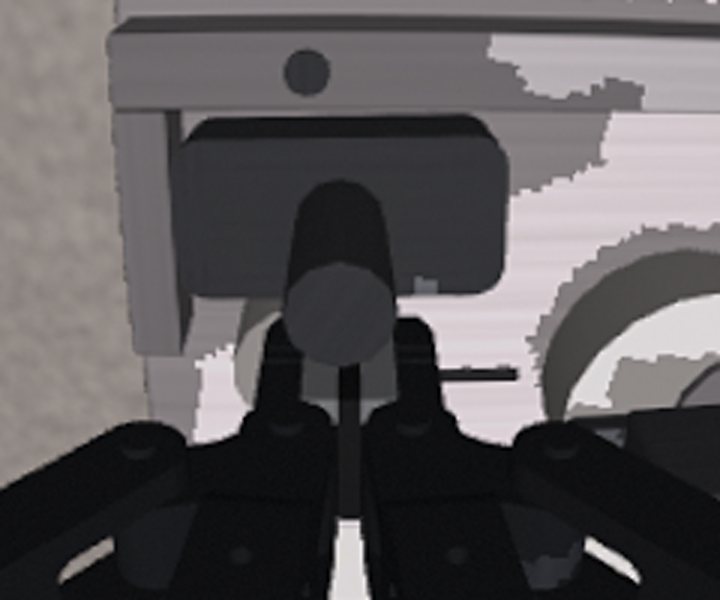

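```bash
python3 -m inch '[[[0.06,0,0],0],[[0,0,0],0]]'|sed -n '2p;4p'; python3 -m inch '[[[0.05,0,0],0],[[0,0,0],0]]'|sed -n '2p;4p';  python3 -m inch '[[[0.04,0,0],0],[[0,0,0],0]]'|sed -n '2p;4p'; python3 - <<'E'
from l2 import *
o=bot.get_obs(); print(w2l(o['position']),o['position'],o['contact_force'])
E
```

```text
position: [0.5655, 0.0108, 0.0642]
contact_force: [-0.8, -0.3, 0.1]
position: [0.5674, 0.0112, 0.0643]
contact_force: [-1.2, -0.3, 1.1]
position: [0.569, 0.0115, 0.0644]
contact_force: [-0.7, -0.3, 2.1]
[-12.31342472  83.68499222] [0.56899743 0.0115392  0.06440069] [-0.72480607 -0.30807749  2.09678835]
```

```bash
python3 -m inch '[[[0.04,0,0],0],[[0,0,0],0]]'|sed -n '2p;4p'; python3 - <<'E'
from l2 import *
o=bot.get_obs(); print(w2l(o['position']),o['position'],o['contact_force'])
c=cal('wrist');im=snap('wrist','w23'); np.save('w23.npy',c,allow_pickle=True)
cv2.imwrite('pics/w23c.png',cv2.resize(np.clip(im[150:350,200:440,::-1]*1.6,0,255).astype(np.uint8),None,fx=3,fy=3,interpolation=cv2.INTER_CUBIC))
E
```

```text
position: [0.5707, 0.0119, 0.0645]
contact_force: [-1.2, 0.4, 1.0]
[-10.59350572  83.67493041] [0.57068586 0.01186698 0.06452769] [-1.16431172  0.4298344   1.00054263]
```

View pics/w23c.png

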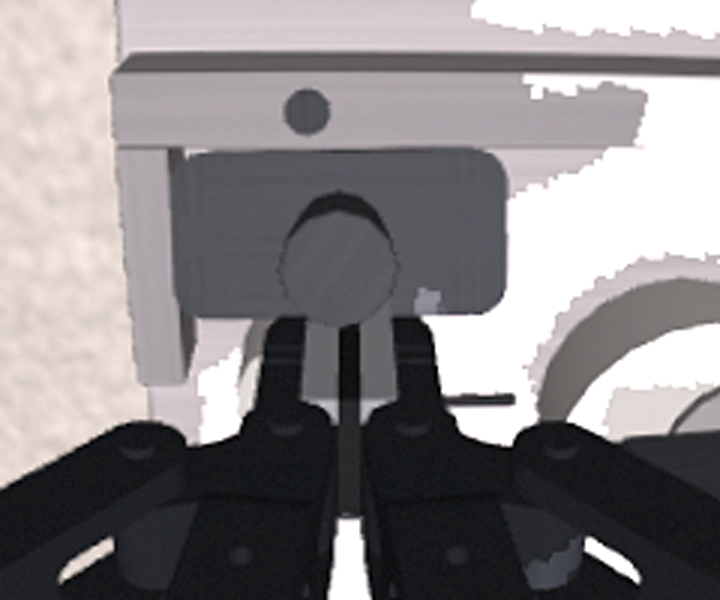

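```bash
python3 -m inch '[[[-0.08,0,0],0],[[-0.1,0,0],0],[[-0.15,0,0],0],[[-0.2,0,0],0],[[0,0,-0.5],0],[[-0.2,0.1,-0.8],0],[[-0.3,0.1,-0.8],0],[[0,0,0],0],[[0,0,0],0]]' | sed -n 1,2p; python3 - <<'E'
from l2 import *
o=bot.get_obs(); print(w2l(o['position']),o['position'],o['contact_force'])
c=cal('wrist');im=snap('wrist','w24'); np.save('w24.npy',c,allow_pickle=True)
cv2.imwrite('pics/w24c.png',cv2.resize(np.clip(im[70:270,200:440,::-1]*1.6,0,255).astype(np.uint8),None,fx=3,fy=3,interpolation=cv2.INTER_CUBIC))
E
```

```text
time: 23.65
position: [0.526, -0.0047, 0.1501]
[-57.67891283  76.2248106 ] [ 0.52597929 -0.00468181  0.15005691] [-0.0097559  -0.41264552 -0.63976452]
```

View pics/w24c.png

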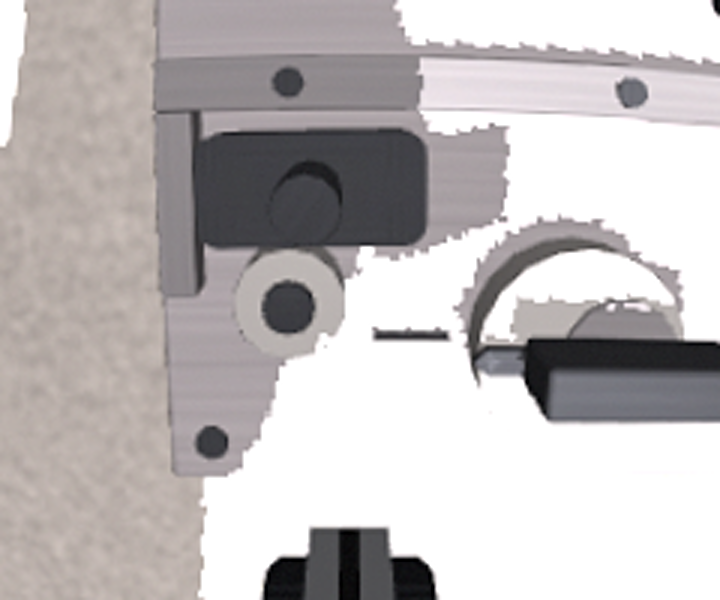

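```bash
cat > m.py <<'E'
from l2 import *
def meas(npy,ox,oy,s,S,Q):
    c=np.load(npy,allow_pickle=True).item()
    px=lambda u,v:((u+.5)/s-.5+ox,(v+.5)/s-.5+oy)
    W=[hit(c,*px(*p),z/1000,True) for _,p,z in S]
    a,t,r=fit([np.array(l)/1000 for l,_,z in S],W); print(a,t,(r*1000).round(1).tolist())
    M2=np.array([[np.cos(a),-np.sin(a)],[np.sin(a),np.cos(a)]])
    for n,p,z in Q: 
        P=hit(c,*px(*p),z/1000,True); print(n,(M2.T@(P[:2]-t)*1000).round(1), P.round(4))
E
python3 - <<'E'
from m import *
meas('w24.npy',200,70,3,[((-33,90),(288,306),34),((-47,45),(448,335),12),((-47,67),(373,333),12),((25,0),(631,92),30)],
[('post',(306,207),74),('back',(428,188),32),('front',(199,190),32),('fs',(300,131),32),('fsR',(400,130),32),('fsL',(225,133),32),('rs',(300,247),32),('stop',(196,150),30),('tip',(470,360),37)])
E
```

```text
0.19510950876563835 [ 0.59761489 -0.06792326] [[0.3, 0.1], [0.0, -0.1], [-0.5, 0.0], [0.2, -0.0]]
post [-2.3 83.7] [0.5792 0.0138 0.074 ]
back [-2.4 53.9] [ 0.5848 -0.0156  0.032 ]
front [ -2.8 112.9] [0.573  0.0423 0.032 ]
fs [12.1 86.7] [0.5927 0.0194 0.032 ]
fsR [12.5 61.3] [ 0.598  -0.0054  0.032 ]
fsL [ 11.9 105.8] [0.5888 0.0382 0.032 ]
rs [-18.   86.8] [0.5631 0.0137 0.032 ]
stop [  7.5 113.7] [0.583  0.0451 0.03  ]
tip [-47.1  42.1] [ 0.5432 -0.0358  0.037 ]
```

```bash
python3 -m inch '[[[0.5,-0.1,0],0],[[0.6,-0.1,0],0],[[0.3,0,0],0],[[0,0,0.3],0],[[0,0,0],0],[[0,0,0],0]]' -0.3 20| sed -n 1,2p; python3 - <<'E'
from l2 import *
o=bot.get_obs(); q=o['orientation'];print(w2l(o['position']),o['position'],2*np.arctan2(q[1],q[0]),o['grip_width'])
E
```

```text
time: 24.3
position: [0.5774, 0.0147, 0.1312]
[-3.47787665 85.10761779] [0.57738176 0.01466871 0.13122918] 0.1999224006280146 0.02987872554249365
```

```bash
python3 -m inch '[[[0.04,0.03,0.4],0],[[0,0,0.4],0],[[0,0,0],0],[[0,0,0],0]]'| sed -n 1,2p; python3 - <<'E'
from l2 import *
o=bot.get_obs(); q=o['orientation'];print(w2l(o['position']),o['position'],2*np.arctan2(q[1],q[0]),o['grip_width'])
im=snap('wrist','w25')
cv2.imwrite('pics/w25c.png',cv2.resize(np.clip(im[150:350,200:440,::-1]*1.6,0,255).astype(np.uint8),None,fx=3,fy=3,interpolation=cv2.INTER_CUBIC))
E
```

```text
time: 24.7
position: [0.5763, 0.0124, 0.098]
[-4.96394828 83.07521384] [0.5763236  0.01238411 0.09801873] 0.199044348145636 0.029825019863799724
```

View pics/w25c.png

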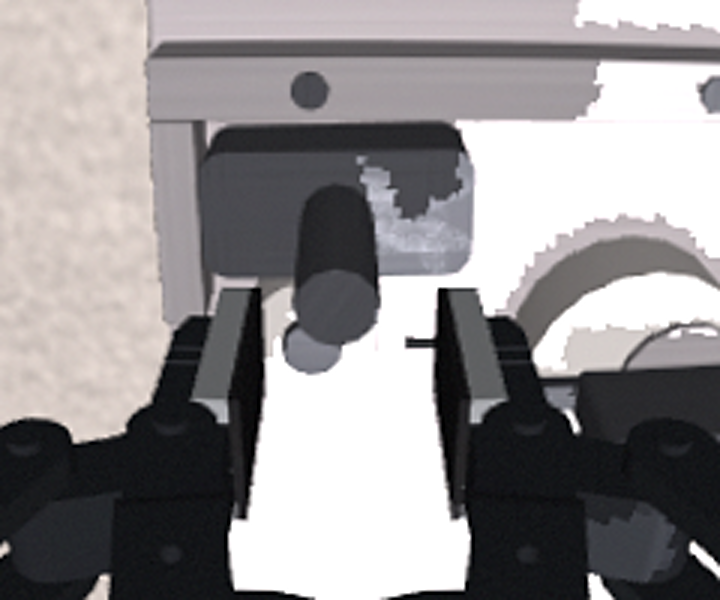

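```bash
python3 -m inch '[[[0.08,-0.04,0.4],0],[[0,0,0.4],0],[[0,0,0.14],0],[[0,0,0],0],[[0,0,0],0]]'| sed -n 1,2p; python3 - <<'E'
from l2 import *
o=bot.get_obs(); q=o['orientation'];print(w2l(o['position']),o['position'],2*np.arctan2(q[1],q[0]),o['grip_width'],o['contact_force'])
im=snap('wrist','w26')
cv2.imwrite('pics/w26c.png',cv2.resize(np.clip(im[150:350,200:440,::-1]*1.6,0,255).astype(np.uint8),None,fx=3,fy=3,interpolation=cv2.INTER_CUBIC))
E
```

```text
time: 25.25
position: [0.5804, 0.0146, 0.06]
[-0.54192421 84.4959988 ] [0.58038065 0.01464537 0.06003614] 0.19897139191218163 0.029885051994671168 [-0.02474273  0.05429947  0.22438599]
```

View pics/w26c.png

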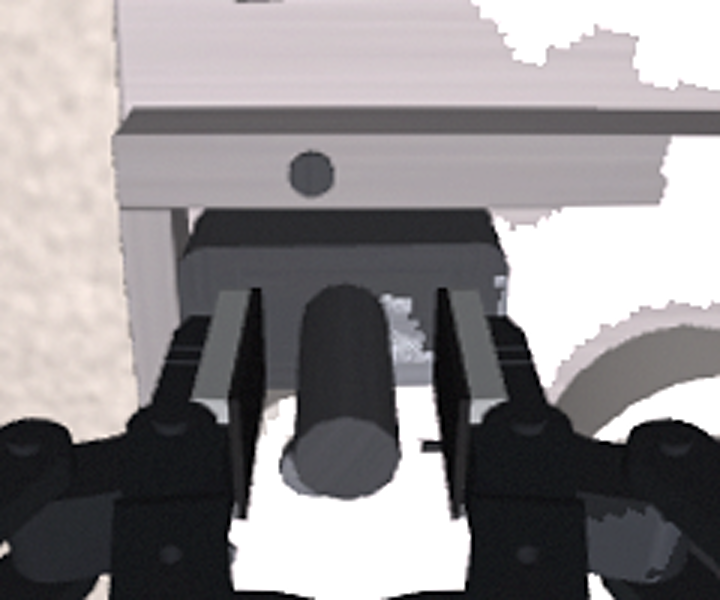

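```bash
python3 -m inch '[[[0,0,0],0],[[0,0,0],0],[[0,0,0],0],[[0,0,0],0]]' -1 20; python3 -m inch '[[[0.05,0,0],0],[[0,0,0],0]]';  python3 -m inch '[[[0.05,0,0],0],[[0,0,0],0]]'
```

```text
time: 25.7
position: [0.5808, 0.0147, 0.0612]
orientation: [0.995, 0.099, -0.0, 0.005]
contact_force: [-0.3, -0.1, -2.4]
grip_width: 0.0156
time: 25.9
position: [0.5828, 0.015, 0.0612]
orientation: [0.995, 0.099, -0.0, 0.005]
contact_force: [0.3, -0.2, -2.1]
grip_width: 0.0153
time: 26.1
position: [0.585, 0.0155, 0.0611]
orientation: [0.995, 0.099, -0.0, 0.005]
contact_force: [-0.4, 0.5, -2.0]
grip_width: 0.0155
```

```bash
python3 -m inch '[[[0,0,0.04],0],[[0,0,0],0]]';python3 - <<'E'
from l2 import *
o=bot.get_obs(); q=o['orientation'];print(w2l(o['position']),o['contact_force'])
im=snap('wrist','w27')
cv2.imwrite('pics/w27c.png',cv2.resize(np.clip(im[150:350,200:440,::-1]*1.6,0,255).astype(np.uint8),None,fx=3,fy=3,interpolation=cv2.INTER_CUBIC))
E
```

```text
time: 26.3
position: [0.5854, 0.0152, 0.0609]
orientation: [0.995, 0.099, 0.0, 0.005]
contact_force: [0.4, 0.1, -2.5]
grip_width: 0.0156
[ 4.4704105 84.0097959] [ 0.3591068   0.08411185 -2.48675103]
```

View pics/w27c.png

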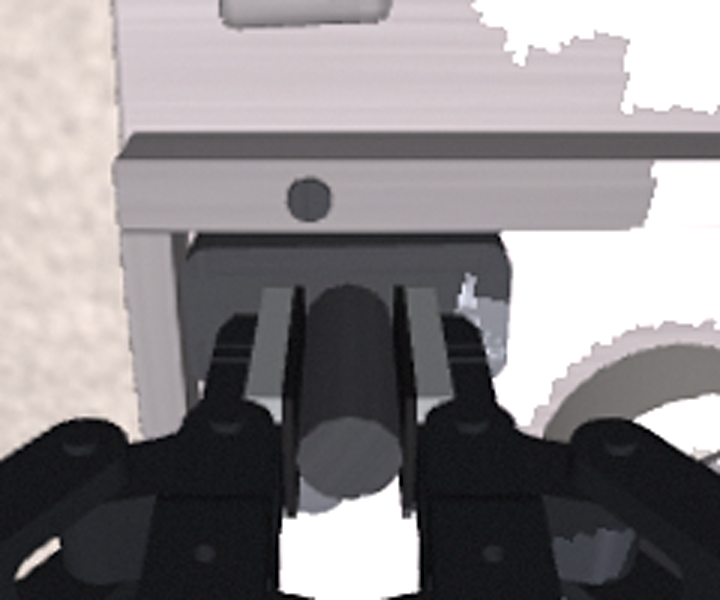

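```bash
python3 -m inch '[[[0,0,0.05],0],[[0,0,0],0]]'|sed -n '2p;4p';python3 -m inch '[[[0,0,0.04],0],[[0,0,0],0]]'|sed -n '2p;4p'
```

```text
position: [0.586, 0.0153, 0.0605]
contact_force: [0.3, 0.5, -2.6]
position: [0.5863, 0.015, 0.0603]
contact_force: [-0.6, 0.9, -1.8]
```

```bash
python3 -m inch '[[[-0.02,0,0.08],0],[[0,0,0],0]]'|sed -n '2p;4p';python3 -m inch '[[[0,0,0.06],0],[[0,0,0],0]]'|sed -n '2p;4p'
```

```text
position: [0.5871, 0.0149, 0.0591]
contact_force: [-0.1, -0.1, -2.3]
position: [0.5877, 0.0149, 0.0581]
contact_force: [-0.9, 0.5, -1.8]
```

```bash
python3 -m inch '[[[-0.06,0,0.06],0],[[0,0,0],0]]'|sed -n '2p;4p'; python3 - <<'E'
from l2 import *
o=bot.get_obs(); q=o['orientation'];print(w2l(o['position']),o['contact_force'],o['ft_torque'])
c=cal('wrist'); np.save('w28.npy',c,allow_pickle=True)
im=snap('wrist','w28'); snap('side','s28')
cv2.imwrite('pics/w28c.png',cv2.resize(np.clip(im[150:350,200:440,::-1]*1.6,0,255).astype(np.uint8),None,fx=3,fy=3,interpolation=cv2.INTER_CUBIC))
s=cv2.imread('pics/s28.png'); cv2.imwrite('pics/s28c.png',cv2.resize(np.clip(s[120:270,200:400]*1.6,0,255).astype(np.uint8),None,fx=4,fy=4,interpolation=cv2.INTER_CUBIC))
E
```

```text
position: [0.5877, 0.0148, 0.0577]
contact_force: [-1.8, 0.2, -2.7]
[ 6.69077089 83.23894257] [-1.8491525   0.20173968 -2.6913008 ] [ 0.14060323  0.40537269 -0.03901259]
```

View pics/w28c.png

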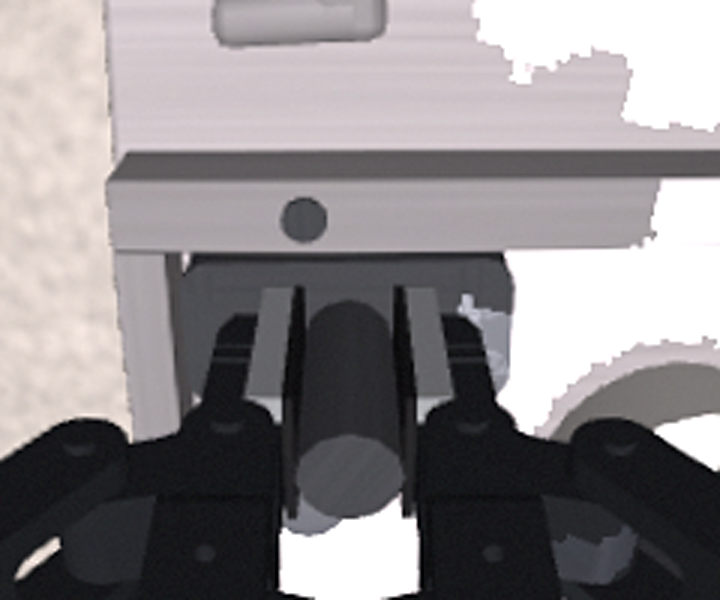

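View pics/s28c.png

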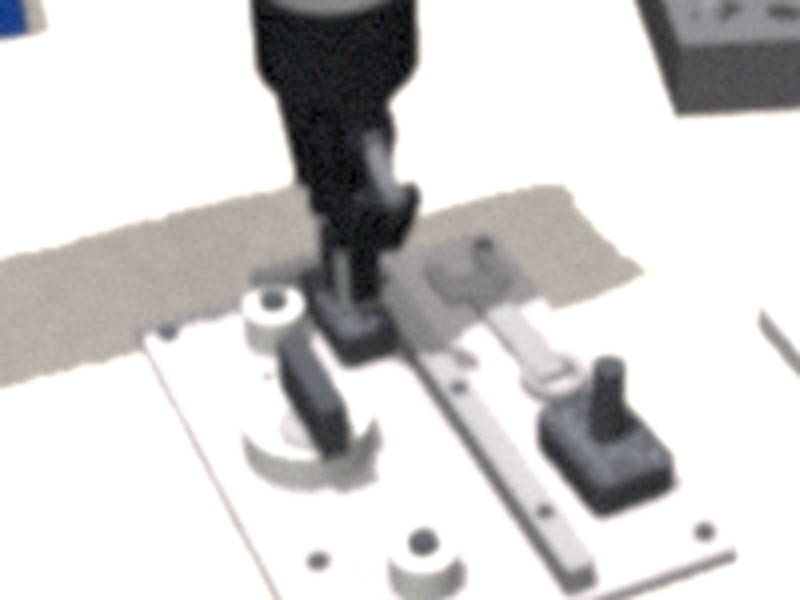

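```bash
python3 -m inch '[[[-0.05,-0.05,0.03],0],[[0,0,0],0]]'|sed -n '1,2p;4p';python3 -m inch '[[[-0.02,-0.06,0.03],0],[[0,0,0],0]]'|sed -n '2p;4p'
```

```text
time: 27.65
position: [0.5877, 0.0147, 0.0576]
contact_force: [-2.7, 2.1, 1.1]
position: [0.5876, 0.0146, 0.0577]
contact_force: [-2.3, 2.4, 2.8]
```

```bash
python3 -m inch '[[[-0.08,-0.1,0],0],[[0,0,0],0]]'|sed -n '1,2p;4p';python3 -m inch '[[[-0.06,-0.12,0],0],[[0,0,0],0]]'|sed -n '2p;4p'
```

```text
time: 28.05
position: [0.585, 0.0169, 0.0577]
contact_force: [-2.6, 2.6, 3.4]
position: [0.5842, 0.0168, 0.0582]
contact_force: [-1.8, 1.8, 0.9]
```

```bash
python3 - <<'E'
from l2 import *
o=bot.get_obs(); q=o['orientation'];print(w2l(o['position']),o['contact_force'],o['ft_torque'],q)
im=snap('wrist','w29')
cv2.imwrite('pics/w29c.png',cv2.resize(np.clip(im[150:350,200:440,::-1]*1.6,0,255).astype(np.uint8),None,fx=3,fy=3,interpolation=cv2.INTER_CUBIC))
E
```

```text
[ 3.64193642 85.85547087] [-1.78401242  1.83885143  0.86588345] [0.58059518 0.30292911 0.00970932] [0.99541925 0.09384415 0.01470381 0.01084407]
```

View pics/w29c.png

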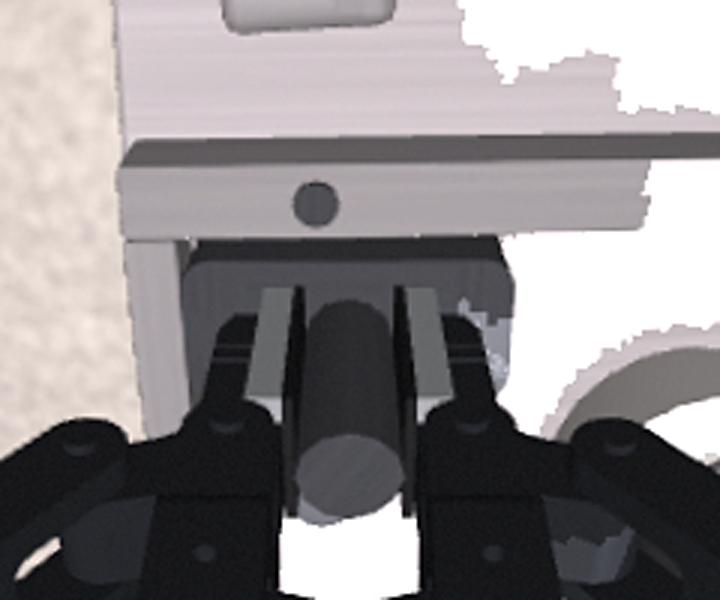

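```bash
python3 -m inch '[[[0,0,0],0],[[0,0,0],0],[[0,0,0],0],[[0,0,0],0]]' -0.2; python3 - <<'E'
from l2 import *
o=bot.get_obs(); print(w2l(o['position']),o['contact_force'])
im=snap('wrist','w30')
cv2.imwrite('pics/w30c.png',cv2.resize(np.clip(im[150:350,200:440,::-1]*1.6,0,255).astype(np.uint8),None,fx=3,fy=3,interpolation=cv2.INTER_CUBIC))
E
```

```text
time: 28.7
position: [0.5831, 0.018, 0.0565]
orientation: [0.995, 0.095, 0.013, 0.01]
contact_force: [-0.4, -0.1, 0.8]
grip_width: 0.0341
[ 2.78918957 87.25581204] [-0.4075778  -0.10401512  0.82720358]
```

View pics/w30c.png

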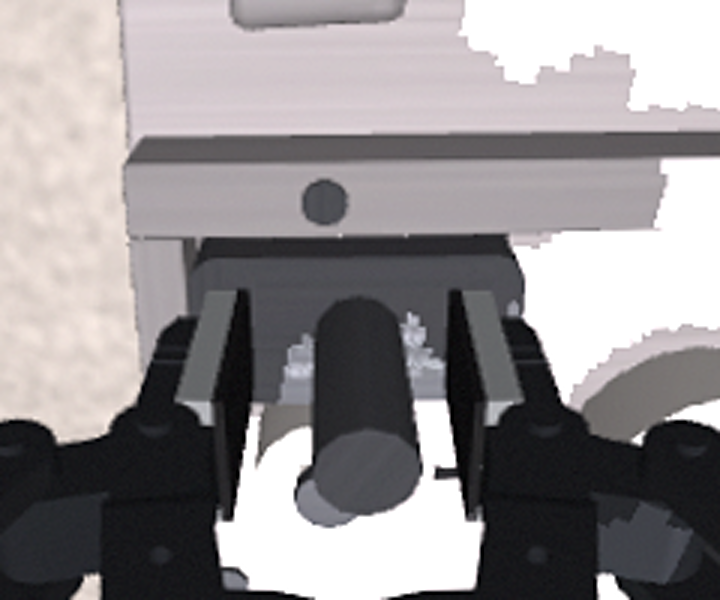

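```bash
python3 -m inch '[[[0,0.02,-0.3],0],[[0,0,-0.6],0],[[0,0,-0.8],0],[[-0.4,0.1,-0.6],0],[[-0.8,0.2,0],0],[[-0.5,0,0],0],[[0,0,0],0],[[0,0,0],0]]'|head -2; python3 - <<'E'
from l2 import *
o=bot.get_obs(); print(w2l(o['position']),o['contact_force'])
c=cal('wrist'); np.save('w31.npy',c,allow_pickle=True)
im=snap('wrist','w31')
cv2.imwrite('pics/w31f.png',im[:,:,::-1])
cv2.imwrite('pics/w31c.png',cv2.resize(np.clip(im[70:250,200:450,::-1]*1.6,0,255).astype(np.uint8),None,fx=3,fy=3,interpolation=cv2.INTER_CUBIC))
E
```

```text
time: 29.55
position: [0.5153, -0.0057, 0.1563]
[-68.32830542  77.29277494] [ 0.35003071 -0.20825288  0.48805015]
```

View pics/w31c.png

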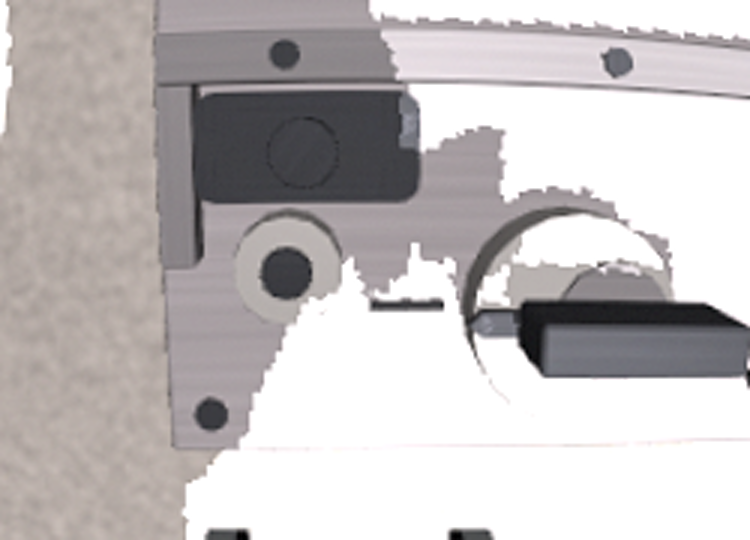

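```bash
python3 - <<'E'
from m import *
meas('w31.npy',200,70,3,[((-33,90),(287,272),34),((-47,45),(443,305),12),((-47,67),(370,303),12),((25,0),(618,62),30)],
[('post',(303,153),74),('back',(420,148),32),('front',(196,150),32),('fs',(300,92),32),('fsR',(400,94),32),('fsL',(220,94),32),('rs',(300,203),32),('stop',(193,110),30),('tip',(467,322),37),('bTL',(545,377),68),('bTR',(748,374),68)])
im=cv2.imread('pics/w31.png')[90:145,250:350]
cv2.imwrite('pics/w31d.png',cv2.resize(np.clip(im*2.4,0,255).astype(np.uint8),None,fx=7.8,fy=7.8,interpolation=cv2.INTER_CUBIC))
E
```

```text
0.19305630727327558 [ 0.5974135  -0.06817566] [[0.2, 0.1], [0.2, -0.2], [-0.5, 0.1], [0.1, -0.0]]
post [ 0.2 84.3] [0.5814 0.0146 0.074 ]
back [-0.4 54.5] [ 0.5866 -0.0147  0.032 ]
front [ -0.2 113.7] [0.5754 0.0434 0.032 ]
fs [14.6 86. ] [0.5952 0.019  0.032 ]
fsR [14.  59.9] [ 0.5996 -0.0067  0.032 ]
fsL [ 14.5 107. ] [0.5911 0.0397 0.032 ]
rs [-15.   86.3] [0.5662 0.0136 0.032 ]
stop [ 10.5 114.6] [0.5857 0.0463 0.03  ]
tip [-46.6  41.8] [ 0.5437 -0.0361  0.037 ]
bTL [-53.1  27. ] [ 0.5402 -0.0519  0.068 ]
bTR [-52.6 -27.3] [ 0.551  -0.1051  0.068 ]
```

View pics/w31d.png

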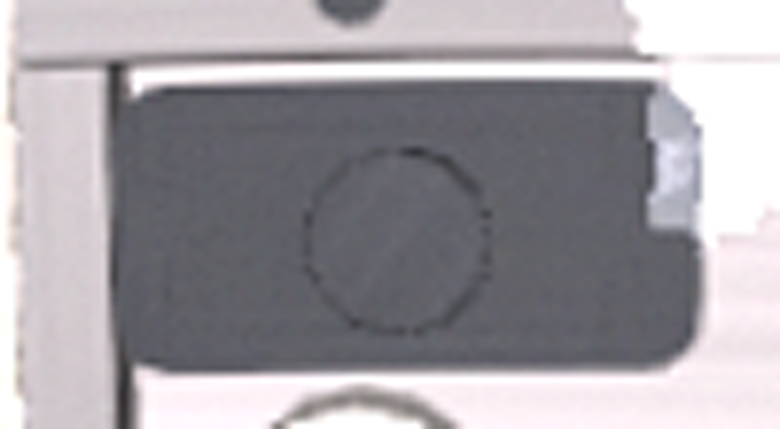

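```bash
python3 -m inch '[[[0,0,-0.5],0],[[0,0,-0.5],0],[[0,0,0],0]]'|head -4; python3 - <<'E'
from workcell import bot
print(bot.close_job())
E
```

```text
time: 29.9
position: [0.5166, -0.0037, 0.1971]
orientation: [0.995, 0.096, 0.015, 0.01]
contact_force: [0.7, -0.4, -0.6]
the job is handed in; nothing more can be done
None
```

I turned the roller onto its mark first, then slid the gauge through the gap to the end stop, and handed the job in at 29.9 s. The last corrections near the stop did not go cleanly, and the gauge was probably lifted slightly there.

**Roller:** I gripped the bar and turned it about 72° counter-clockwise. In the last picture the pointer tip is at lane x −46.6, in line with the mark at −47. The bar runs along the lane to within about 1°.

**Gauge:** I slid it through with loosely caged fingers.
- In the last picture it is at about x 0, y 84.3. The nominal place is y 85.
- Its front edge measures 0.9 mm short of the stop face. The edges are rounded and the camera is good to about 2 mm, so I take this as contact, but I did not confirm it by touch after letting go.

**What went wrong near the stop:**
- **First contact:** it reached about 12 N and may have tipped the gauge slightly. Backing the fingers off pulled it about 1–2 mm from the stop.
- **Sideways pushes:** the gauge then sat at x −2, so I pushed on its post twice to move it over. It rocked on the fence side and settled back upright without moving across.
- **Possible lift:** I gripped the post lightly to shift it about 2–3 mm and reseat it. For about 1.5 s the wrist carried about 2.4 N, roughly the gauge's weight. The tool rose about 1 mm, so the gauge was probably barely off the plate then. I lowered it until it bore on the plate before releasing.

The wrist readings stayed at about 12 N or below. Nothing fell, and the green look-alikes, the spare gauge and the wrench were not touched.

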